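# Unpack the snap gauges from their clamped slide-lid box

## Task

Squeeze the handles of the locking clamp together until they lock over centre, so that it holds the gauge box; then lift the end of the box's lid over the lip, slide it out and lay it flat on the bench beyond that end of the box. Hang every gauge in the box by its eye on the sloping rack, one to a peg and flat against the rack's face, and only then pull the clamp's release lever so that it springs open and leaves the box free, standing where it was. Leave the other things on the bench alone.

Things in the scene. Friction and masses are not known exactly. Their poses are not given: they have to be found in the camera images.
- clamp: Steel locking C-clamp, fixed flat on a low stand, 270 mm long, its plane 30 mm above the bench, the box between its open jaws. Origin on the bench midway between the pads; y to the handle ends, x to the fixed side. Fixed pad face x +50 mm. Fixed handle x -3..+14 mm, z 22..38, ends with its knob at y 212. Moving handle on the -x side. Base plate 6 mm high, y 45..165.
- clamp_handle (a joint): Moving handle, rad relative to its jaw: 0 fully open (spring-held), grows as it is squeezed towards the fixed handle (+x), over centre at about 0.30 to 0.33, stays locked by itself at about 0.39. Bar 10 mm wide, z 21..39 mm, ends at clamp y 252 mm. Needs 10 to 12 N at handle_grip. Locked, the pads press the box with about 35 N.
- clamp_lever (a joint): Release lever, hinged in the moving handle on its inner side: 0 at rest (light spring), up to 0.17 rad as its tail is pulled towards the moving handle (clamp -x). Pulled some 0.07 rad (6 mm and 3 N at the tail) it knocks a locked clamp back over centre; its spring then throws handle and jaw open.
- clamp_jaw: Moving jaw of the clamp, a steel C-arm on the -x side, worked by the moving handle. Origin at its pivot, clamp (0, 62, 30) mm. Its pad stands 7 mm farther out when open than when locked.
- handle_grip (a point): Point to squeeze on the moving handle, mid bar (outer face 5 mm farther to -x), 30 mm above the bench. In the clamp frame near (-45, 137) mm open and (-25, 137) mm locked; the fixed handle opposite has its outer face at (14, 137).
- lever_tail (a point): Middle of the lever's free tail, a strip 4 mm thick (x), 40 mm long (y), 14 mm high, 30 mm above the bench, near clamp (-2, 238) mm when locked. It stands past the fixed handle's knob (y 212), so its +x side is free; the moving handle's bar lies 16 mm to its -x side. When the clamp springs open it travels 50 mm to -x.
- box: Pale wooden gauge box, loose, 100 (x) x 196 (y) x 49 mm high, 0.8 kg, origin centre of underside, +y end in the clamp. Inside 88 x 184 mm, floor 5 mm up. Lid lies in side grooves 34 mm up, under flanges from y -20 to +98 mm with 6 mm play above it. At the -y end no flange but a lip 4 mm high: lift the lid's end over it (5 to 6 mm), then slide it out to -y, about 200 mm.
- lid: Sliding lid, darker wood, 92 (x) x 180 (y) x 5 mm, 0.12 kg, origin at the centre of its underside, axes as the box's when in place. On top a dark grip rib 12 mm wide (x), 28 mm long (y), 18 mm high, centred at lid y -68 mm (its top 23 mm above the underside).
- rack: Wooden gauge rack, fixed, 300 mm wide (y), its face sloping at 45 degrees, rising away from the robot. Origin at bench level near the lower front edge; x level towards the high side, y along it, z up. Four brass pegs stand square to the face, 8 mm thick, 30 mm long, round-ended, 70 mm apart.
- gauge0: Steel snap gauge, 76 x 26 x 10 mm, 80 g, all alike: a ring eye (26 mm outside, 16 mm hole), a bar 14 mm wide (free from x -43 to -13 mm, grip at -27), a fork. Origin at the centre of the eye, mid thickness; the bar and fork run to -x; z square to the flat; either face may lie on the rack. May be absent. Starts flat on the box floor, x as the box's, in one of four places 38 mm apart in y.
- gauge1: Steel snap gauge, 76 x 26 x 10 mm, 80 g, all alike: a ring eye (26 mm outside, 16 mm hole), a bar 14 mm wide (free from x -43 to -13 mm, grip at -27), a fork. Origin at the centre of the eye, mid thickness; the bar and fork run to -x; z square to the flat; either face may lie on the rack. May be absent. Starts flat on the box floor, x as the box's, in one of four places 38 mm apart in y.
- gauge2: Steel snap gauge, 76 x 26 x 10 mm, 80 g, all alike: a ring eye (26 mm outside, 16 mm hole), a bar 14 mm wide (free from x -43 to -13 mm, grip at -27), a fork. Origin at the centre of the eye, mid thickness; the bar and fork run to -x; z square to the flat; either face may lie on the rack. May be absent. Starts flat on the box floor, x as the box's, in one of four places 38 mm apart in y.
- gauge3: Steel snap gauge, 76 x 26 x 10 mm, 80 g, all alike: a ring eye (26 mm outside, 16 mm hole), a bar 14 mm wide (free from x -43 to -13 mm, grip at -27), a fork. Origin at the centre of the eye, mid thickness; the bar and fork run to -x; z square to the flat; either face may lie on the rack. May be absent. Starts flat on the box floor, x as the box's, in one of four places 38 mm apart in y.
- peg0 (a point): On the axis of a peg, 5 mm off the rack's face: where the centre of a hung gauge's eye comes to lie (within 4 mm; a hung gauge slides down till the peg bears on its eye). The peg's tip is 25 mm farther out, in the rack's direction (-0.707, 0, 0.707): up and towards the robot.
- peg1 (a point): On the axis of a peg, 5 mm off the rack's face: where the centre of a hung gauge's eye comes to lie (within 4 mm; a hung gauge slides down till the peg bears on its eye). The peg's tip is 25 mm farther out, in the rack's direction (-0.707, 0, 0.707): up and towards the robot.
- peg2 (a point): On the axis of a peg, 5 mm off the rack's face: where the centre of a hung gauge's eye comes to lie (within 4 mm; a hung gauge slides down till the peg bears on its eye). The peg's tip is 25 mm farther out, in the rack's direction (-0.707, 0, 0.707): up and towards the robot.
- peg3 (a point): On the axis of a peg, 5 mm off the rack's face: where the centre of a hung gauge's eye comes to lie (within 4 mm; a hung gauge slides down till the peg bears on its eye). The peg's tip is 25 mm farther out, in the rack's direction (-0.707, 0, 0.707): up and towards the robot.
- loupe: Bystander, loose, to be left alone: grey eye loupe, 40 mm across, 32 mm high; origin at the centre of its underside.
- oil_jar: Bystander, loose, to be left alone: small amber oil jar, 36 mm across, 45 mm high; origin at the centre of its underside.
- blower: Bystander, loose, to be left alone: red-brown rubber dust blower, 52 mm across, 85 mm high; origin at the centre of its underside.
- parts_tray: Bystander, loose, to be left alone: white parts tray, 140 x 90 x 16 mm; origin at the centre of its underside.
Things that resemble listed ones, but are neither listed nor needed, are in the scene too. Leave any blue, pink or turquoise look-alike of the lid alone.

How it is judged (in metres and radians):
On the way, in this order (a step that is already met when the one before it is completed fails the run):
1. the clamp is locked over centre and its jaws hold the closed box (value of joint clamp_handle above 0.35 rad and contact force between clamp_jaw and box above 20 N and y of lid in the frame of box above -0.02 m), for 0.3 s.
2. the lid is slid out past its end of the box while the clamp holds the box (value of joint clamp_handle above 0.35 rad and contact force between clamp_jaw and box above 20 N and y of lid in the frame of box below -0.17 m), for 0.2 s.
3. every gauge hangs on a peg and the lid lies flat on the bench, the box still clamped (all of step 2 and height (world z) of lid below 0.006 m and angle between lid's own z axis and vertical below 0.06 rad and (distance between gauge0 and peg0 below 0.009 m or distance between gauge0 and peg1 below 0.009 m or distance between gauge0 and peg2 below 0.009 m or distance between gauge0 and peg3 below 0.009 m) and (distance between gauge1 and peg0 below 0.009 m or distance between gauge1 and peg1 below 0.009 m or distance between gauge1 and peg2 below 0.009 m or distance between gauge1 and peg3 below 0.009 m) and (distance between gauge2 and peg0 below 0.009 m or distance between gauge2 and peg1 below 0.009 m or distance between gauge2 and peg2 below 0.009 m or distance between gauge2 and peg3 below 0.009 m) and (distance between gauge3 and peg0 below 0.009 m or distance between gauge3 and peg1 below 0.009 m or distance between gauge3 and peg2 below 0.009 m or distance between gauge3 and peg3 below 0.009 m)), for 0.3 s.
4. the release lever is pulled (value of joint clamp_lever above 0.03 rad).
At the end, for the whole second after the job is handed in: Clamp open (handle below 0.08 rad), lever at rest, box free, upright, within 30 mm of its place; lid flat on the bench, its centre over 170 mm to -y of the box centre; each gauge present on a peg, against the rack face (eye centre within 9 mm of the peg point); all at rest (value of joint clamp_handle below 0.08 rad and value of joint clamp_lever below 0.03 rad and contact force between clamp_jaw and box below 3 N and angle between box's own z axis and vertical below 0.05 rad and distance of box from where it was at the start of the episode below 0.03 m and linear speed of each of box, lid, gauge0, gauge1, gauge2, gauge3 below 0.02 m/s and height (world z) of lid below 0.006 m and angle between lid's own z axis and vertical below 0.06 rad and y of lid in the frame of box below -0.17 m and (distance between gauge0 and peg0 below 0.009 m or distance between gauge0 and peg1 below 0.009 m or distance between gauge0 and peg2 below 0.009 m or distance between gauge0 and peg3 below 0.009 m) and (distance between gauge1 and peg0 below 0.009 m or distance between gauge1 and peg1 below 0.009 m or distance between gauge1 and peg2 below 0.009 m or distance between gauge1 and peg3 below 0.009 m) and (distance between gauge2 and peg0 below 0.009 m or distance between gauge2 and peg1 below 0.009 m or distance between gauge2 and peg2 below 0.009 m or distance between gauge2 and peg3 below 0.009 m) and (distance between gauge3 and peg0 below 0.009 m or distance between gauge3 and peg1 below 0.009 m or distance between gauge3 and peg2 below 0.009 m or distance between gauge3 and peg3 below 0.009 m)); the robot touches nothing.
It fails at once if a bystander is shoved or knocked more than 50 mm (distance of any of loupe, oil_jar, blower, parts_tray from where it was at the start of the episode above 0.05 m).
Of gauge0, gauge1, gauge2, gauge3 only 3 to 4 are there at a start; the rules pass over those that are not, and their reading is None.
At some moment in a run one of lid may be knocked a few centimetres aside while the robot is not near it.
Once in a run the grip may slacken for a moment while it holds something.
It also fails if it takes over 200 s, if anything falls off the work surface, if the arm or the gripper's body presses on something with over 40 N, if the wrist force passes 120 N, or if a joint passes its speed limit or range.

## Robot

A 6-joint arm with a two-finger parallel gripper is mounted at the origin on the work surface. World frame = base frame: x ahead of the robot, y to its left, z up, the work surface at z = 0. Lengths are in mm, angles in rad, forces in N, time in s.
With the tool pointing down it reaches from about 350 to 775 mm from the base axis. Payload 7.3 kg.
Tool frame: the origin (TCP) lies midway between the tips of the shut fingers; the grasp point (between the pads) lies 19 mm behind it; z points along the fingers, y is the line along which they close (so a half turn about z gives the same grasp; the last joint's range is limited). The gripper opens to 92 mm and grips with 3 to 60 N. Pads are 19 mm wide; open, the fingers measure 130 mm over their backs; the gripper's body (75 mm by 190 mm) begins 47 mm behind the grasp point.
Start: joints at [1.072, 0.342, 1.524, -0, 1.275, -0.146], TCP at [181.388, 492.69, 226.741] pointing down, gripper open.
Joint ranges: [-2.53, 2.53], [-0.77, 2.02], [0.04, 2.7], [-1, 4.14], [0.28, 2.66], [-3.11, 3.11]. Speed limits (rad/s): [2.57, 2.57, 3.14, 3.14, 3.14, 3.14].

## Interface

Orientations are given as [roll, pitch, yaw] about the fixed x, y, z axes, in that order (R = Rz(yaw) Ry(pitch) Rx(roll)).
In Python, from plant import monitor, optics, workorder gives the robot as it stands. The module is installed in compiled form; this text tells all that it offers.
- The arm moves only by the tool servo_tool, never from a script. Its arguments are lists of equal length, an entry for each row: "linear": the shift along the tool's x, y, z as a fraction of full scale, a list of three; "spin": the turn about the tool's z as a fraction of full scale. In form: {"linear": [[dx, dy, dz], ...], "spin": [spin, ...]}. A call has exactly 8 rows; each row shifts and turns the commanded pose from where the row before left it, along the tool's axes as they then stand; what a row does not reach is not made up. Full scale, the value 1, is 200 mm for a shift and 90 degrees for a turn. A row lasts 1/8 s, in which the tool goes at most 62.5 mm and 10.7 degrees, less where a joint would pass 70% of its speed; a pose out of reach is approached as far as the arm can. A call with a number of a shift or a turn outside -1 to 1 is refused whole. A call with a gripper value outside its range is refused whole. "hand" is the opening, from -1 (shut) to 1 (fully open), set as the call begins (left out, the last holds). The fingers move at their own pace and stop on an object; the grip force is fixed at half the most. Time passes only in rows, so rows that do not move let the fingers close, or fill a call up. It gives the time, the measured TCP pose, the force, the opening and the grip force at its end, in the units of the state.
- monitor.get_obs(): the state, without advancing time (a new reading comes with each control period).
- optics.capture(name): name is "scene" or "top"; returns a dict with "frame" (384x512x3 uint8, blue, green, red), "K" (3x3 intrinsics, pixels), "D" ([k1, k2, p1, p2, k3] as OpenCV has them; the pictures are not rectified), "world_to_cam" (4x4, takes a point from world to camera coordinates). Camera axes: x right, y down, z forward; pixel columns grow to the right and rows downward; lengths in mm; the calibration is good to about 2 mm. A picture is of the moment at which its call begins. There is no depth.
- workorder.close_job(): hands the job in; it is judged then, once.
The state is a dict: "time": time; "joint_positions": joint angles; "dq": joint speeds; "tau": joint torques, N m; "tool_pos": TCP position; "tcp_rot": TCP orientation; "contact_force": force on the tool from outside, world axes, zero at the start; "moment": the same for the moment, N m; "grip_width": finger opening in mm; "finger_force": force on a finger pad.
Only numpy, scipy, OpenCV 4.12 (cv2) and the standard library are available. Lean on these libraries where they do the work, as an engineer would, in place of code of your own. Each camera call takes 0.05 s, during which the arm holds its last target. There are 200 camera calls.

## Working session

There is one attempt and no reset: what is moved stays moved. The work goes in short steps, Python scripts to look and compute and a tool call to move; the robot and the scene stay as the last step left them, time stands still between calls to the robot, and variables do not carry over. Pictures are saved under pics/ and viewed, at most 14 in all, crops included, and the job is handed in when it is done.

Besides the shell and the picture viewer there is one more tool, called after "Call:" by a JSON object that holds its "fn" and its "kwargs". servo_tool: Moves the arm, as the interface text tells. Shift numbers are shares of 200 mm and turn numbers shares of 90 degrees, none past 1 either way. Its arguments: {"type":"object","properties":{"linear":{"type":"array","items":{"type":"array","items":{"type":"number","minimum":-1,"maximum":1}}},"spin":{"type":"array","items":{"type":"number","minimum":-1,"maximum":1}},"hand":{"type":"number"}},"required":["linear","spin"]}

```bash
mkdir -p pics; cat > h.py <<'E'
import numpy as np, cv2
from plant import monitor, optics, workorder
def cap(n,f=None):
    c=optics.capture(n)
    if f: cv2.imwrite('pics/'+f,c['frame'])
    return c
def ray(c,p):
    u=cv2.undistortPoints(np.array([[p]],float),np.array(c['K'],float),np.array(c['D'],float))[0,0]
    M=np.array(c['world_to_cam']);R=M[:3,:3];t=M[:3,3]
    return -R.T@t, R.T@np.array([u[0],u[1],1.])
def onz(c,p,z):
    o,d=ray(c,p); return o+d*(z-o[2])/d[2]
def tri(l):
    A=np.zeros((3,3));b=np.zeros(3);
    for c,p in l:
        o,d=ray(c,p);d=d/np.linalg.norm(d);P=np.eye(3)-np.outer(d,d);A+=P;b+=P@o
    x=np.linalg.solve(A,b); return x
def proj(c,X):
    M=np.array(c['world_to_cam']);r=cv2.Rodrigues(M[:3,:3])[0]
    return cv2.projectPoints(np.array(X,float).reshape(-1,1,3),r,M[:3,3],np.array(c['K'],float),np.array(c['D'],float))[0].reshape(-1,2)
E
python3 - <<'E'
from h import *
import pickle
np.set_printoptions(precision=3,suppress=True)
for n in('scene','top'):
    c=cap(n,n+'0.png');pickle.dump(c,open(n+'0.pkl','wb'));print(n,c['K'],c['D'],c['world_to_cam'])
    cv2.imwrite('pics/%s0b.png'%n,cv2.resize(c['frame'],(800,600),interpolation=cv2.INTER_CUBIC))
print(monitor.get_obs())
E
```

```text
scene [[351.485   0.    255.297]
 [  0.    351.485 197.137]
 [  0.      0.      1.   ]] [-0.059  0.     0.     0.     0.   ] [[   0.522    0.853   -0.006 -291.187]
 [   0.719   -0.444   -0.534 -252.474]
 [  -0.458    0.274   -0.846 1140.078]
 [   0.       0.       0.       1.   ]]
top [[439.219   0.    262.357]
 [  0.    439.219 190.554]
 [  0.      0.      1.   ]] [-0.135  0.     0.     0.     0.   ] [[   0.028   -1.       0.012   55.11 ]
 [  -0.987   -0.03    -0.156  447.789]
 [   0.156   -0.007   -0.988 1371.408]
 [   0.       0.       0.       1.   ]]
{'time': 0.1, 'joint_positions': array([ 1.072,  0.343,  1.525,  0.   ,  1.275, -0.146]), 'dq': array([ 0.   ,  0.   , -0.002,  0.001, -0.   ,  0.001]), 'tau': array([  0.001, -43.201, -24.469,   0.072,   0.053,  -0.   ]), 'tool_pos': array([181.21 , 492.367, 226.124]), 'tcp_rot': array([-3.14 , -0.   ,  2.789]), 'contact_force': array([-0.291,  0.585, -0.016]), 'moment': array([ 0.036, -0.043,  0.017]), 'finger_force': 0.0, 'grip_width': 92.10352295237806}
```

View pics/top0b.png

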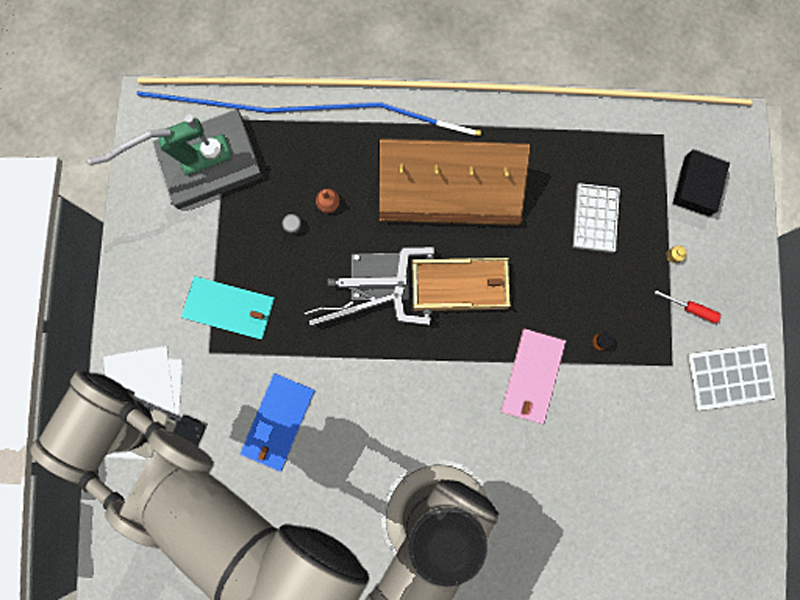

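View pics/scene0b.png

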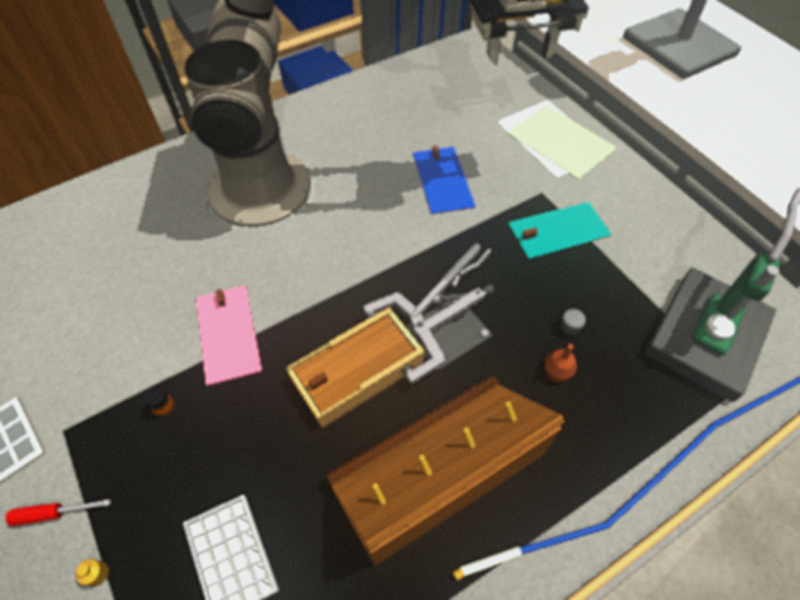

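```bash
python3 - <<'E'
from h import *
for n,(x,y,w,h),s in(('top',(185,80,160,120),5),('scene',(180,145,190,142),4.2)):
    f=cv2.imread('pics/%s0.png'%n)[y:y+h,x:x+w]
    f=cv2.resize(f,None,fx=s,fy=s,interpolation=cv2.INTER_CUBIC)
    for i in range(0,w,20): cv2.line(f,(int((i+.5)*s),0),(int((i+.5)*s),6),(0,255,0),1);cv2.putText(f,str(x+i),(int(i*s),16),0,.35,(0,255,0))
    for i in range(0,h,20): cv2.line(f,(0,int((i+.5)*s)),(6,int((i+.5)*s)),(0,255,0),1);cv2.putText(f,str(y+i),(8,int(i*s+6)),0,.35,(0,255,0))
    cv2.imwrite('pics/%s0c.png'%n,f[:600,:800])
E
```

```text
(no output)
```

View pics/top0c.png

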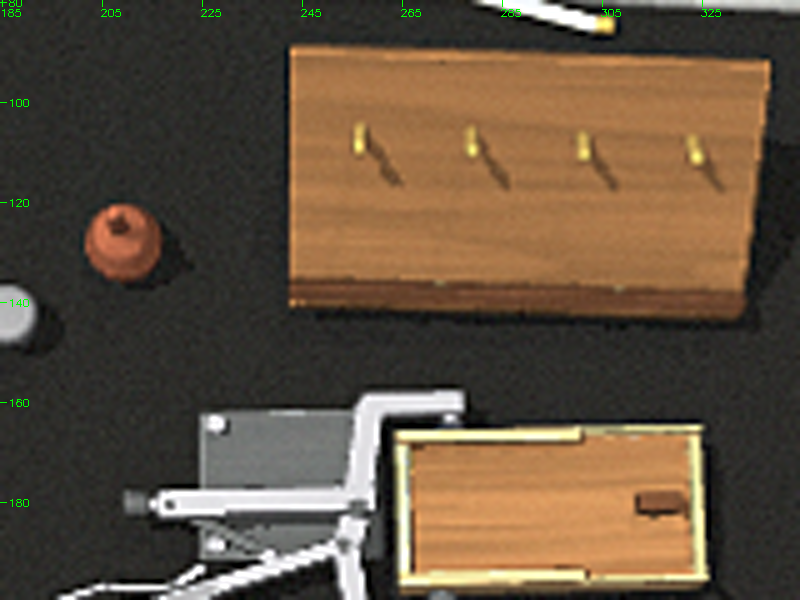

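View pics/scene0c.png

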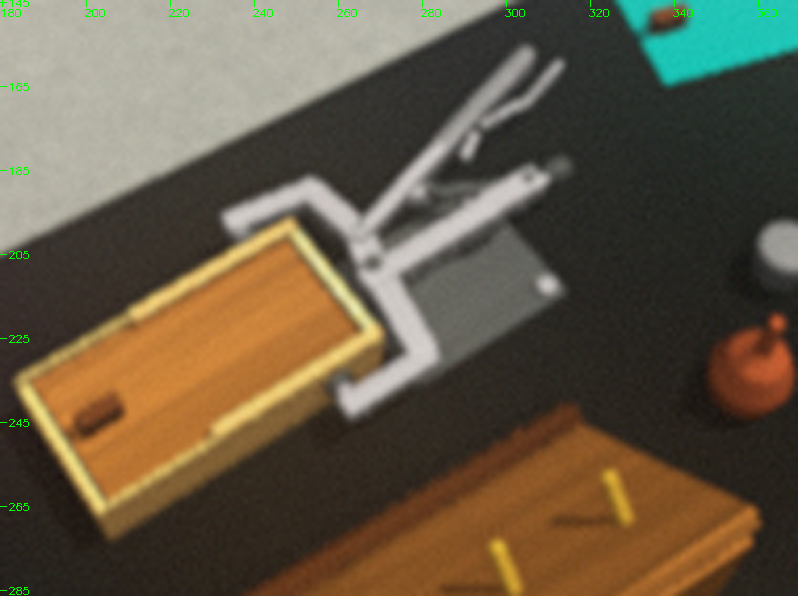

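```bash
cat > m.py <<'E'
from h import *
import pickle
np.set_printoptions(precision=1,suppress=True)
T=pickle.load(open('top0.pkl','rb'));S=pickle.load(open('scene0.pkl','rb'))
tp=lambda X,Y:((X+.5)/5-.5+185,(Y+.5)/5-.5+80)
sp=lambda X,Y:((X+.5)/4.2-.5+180,(Y+.5)/4.2-.5+145)
if __name__=='__main__':
    def pegs(c,box):
        f=c['frame'];h=cv2.cvtColor(f,cv2.COLOR_BGR2HSV)
        m=cv2.inRange(h,(22,120,110),(35,255,255));x0,y0,x1,y1=box
        z=np.zeros_like(m);z[y0:y1,x0:x1]=m[y0:y1,x0:x1]
        n,l,st,ce=cv2.connectedComponentsWithStats(z)
        return [(st[i],ce[i]) for i in range(1,n) if st[i][4]>8]
    a=pegs(T,(245,98,335,120));b=pegs(S,(225,250,345,330))
    a.sort(key=lambda t:t[1][0]);b.sort(key=lambda t:-t[1][0])
    for p,q in zip(a,b): print(p[0],q[0],tri([(T,p[1]),(S,q[1])]))
    tc=[tp(*p) for p in((397,431),(703,427),(707,580),(400,585))]
    sc=[sp(*p) for p in((381,330),(107,505),(18,382),(290,220))]
    for p,q in zip(tc,sc): print('box',tri([(T,p),(S,q)]),onz(T,p,49),onz(S,q,49))
    for n,p,q in(('knobtip',(123,502),(570,167)),('pivot',(358,508),(372,262)),('fixend',(160,505),(545,177)),('rib',(659,502),(100,411))):
        p=tp(*p);q=sp(*q);print(n,tri([(T,p),(S,q)]),onz(T,p,30),onz(S,q,30))
    t=(312,321);p=((t[0]+.5)/1.5625-.5,(t[1]+.5)/1.5625-.5);q=sp(530,52);print('mhend',tri([(T,p),(S,q)]))
    for n,u in(('blower',(327,198)),('loupe',(291,224)),('jar',(603,341)),('tray',(597,217)),('gold',(678,254)),('pinkBL',(503,413)),('pinkTL',(527,330)),('pinkTR',(566,342)),('traycorner',(574,248)),('traycorner',(614,250))):
        print(n,onz(T,((u[0]+.5)/1.5625-.5,(u[1]+.5)/1.5625-.5),20))
E
python3 m.py
```

```text
box [522.6  65.4  55.9] [524.   65.2  49. ] [519.7  67.7  49. ]
box [ 533.1 -126.6   54.2] [ 532.9 -131.3   49. ] [ 532.4 -122.3   49. ]
box [ 434.6 -133.3   45.3] [ 433.6 -134.4   49. ] [ 437.2 -132.    49. ]
box [424.7  60.9  49.3] [424.6  60.6  49. ] [424.7  61.4  49. ]
knobtip [476.2 241.2  33.2] [476.1 240.5  30. ] [475.2 244.1  30. ]
pivot [474.5  89.4  44.1] [476.7  88.8  30. ] [468.   94.9  30. ]
fixend [475.2 218.6  37.6] [474.8 216.5  30. ] [473.  225.5  30. ]
rib [ 482.1 -101.2   56.2] [ 486.6 -105.8   30. ] [469.8 -97.5  30. ]
mhend [392.2 267.3  46. ]
blower [658.3 251.   20. ]
loupe [599.1 324.5  20. ]
jar [ 369.9 -335.6   20. ]
tray [ 636.1 -327.3   20. ]
gold [ 561.4 -504.8   20. ]
pinkBL [ 217.4 -127.2   20. ]
pinkTL [ 388.7 -175.4   20. ]
pinkTR [ 365.8 -257.1   20. ]
traycorner [ 566.  -275.9   20. ]
traycorner [ 564.9 -362.8   20. ]
```

```bash
cat > m2.py <<'E'
from m import *
from scipy.optimize import least_squares
def peg(c,box):
    x0,y0,x1,y1=box;f=c['frame'][y0:y1,x0:x1].astype(int)
    m=((f[...,1]-f[...,0]>50)&(f[...,2]-f[...,1]<45)&(f[...,1]>110)).astype(np.uint8)
    n,l,st,ce=cv2.connectedComponentsWithStats(m)
    return [(st[i][2:],ce[i]+[x0,y0]) for i in range(1,n) if st[i][4]>4]
a=peg(T,(245,98,335,120));b=peg(S,(225,250,345,330))
a.sort(key=lambda t:t[1][0]);b.sort(key=lambda t:-t[1][0])
print(len(a),len(b))
for p,q in zip(a,b): print(p,q,tri([(T,p[1]),(S,q[1])]))
tc=[tp(*p) for p in((397,431),(703,427),(707,580),(400,585))]
sc=[sp(*p) for p in((381,330),(107,505),(18,382),(290,220))]
for he in(38,43,49):
  def mod(v):
    x,y,a=v[:3];ca,sa=np.cos(a),np.sin(a)
    return [[x+ca*u-sa*w,y+sa*u+ca*w,z] for u,w,z in((50,98,49),(50,-98,he),(-50,-98,he),(-50,98,49))]
  def r(v): return np.r_[proj(T,mod(v))-tc,proj(S,mod(v))-sc].ravel()
  s=least_squares(r,[480,-32,0.]);print(he,s.x[:2],'yaw %.4f'%s.x[2],s.cost);print(s.fun.reshape(-1,2).T)
E
python3 m2.py
```

```text
4 6
(array([ 2,  7, 14], dtype=int32), array([256.5, 107. ])) (array([ 5, 10, 15], dtype=int32), array([326.4, 264.2])) [695.9  94.4 118. ]
(array([ 3,  7, 15], dtype=int32), array([278.7, 108. ])) (array([ 6, 10, 16], dtype=int32), array([298.4, 278.1])) [691.7  24.5 125.7]
(array([ 3,  6, 18], dtype=int32), array([301. , 108.5])) (array([ 5,  9, 17], dtype=int32), array([269.9, 294.6])) [690.9 -44.8 129.8]
(array([ 4,  6, 18], dtype=int32), array([323.5, 109.5])) (array([ 5,  9, 13], dtype=int32), array([241.9, 317.8])) [ 696.8 -115.8  113.8]
38 [477.3 -32.6] yaw 0.0507 9.718590450395231
[[-0.8 -1.6 -1.  -0.7  0.6 -1.6 -0.4  0. ]
 [ 0.5  0.9  0.9  0.7  0.8  2.8  0.6 -0.9]]
43 [477.8 -32.6] yaw 0.0548 7.192220975347265
[[-0.9 -1.4 -0.7 -0.6  0.7 -1.6 -0.7 -0. ]
 [ 0.5  0.3  0.4  0.6  0.7  2.3  0.1 -0.8]]
49 [478.5 -32.5] yaw 0.0598 6.010304887370093
[[-1.  -1.2 -0.3 -0.6  0.8 -1.6 -1.  -0.1]
 [ 0.4 -0.4 -0.3  0.6  0.7  1.7 -0.6 -0.7]]
```

```bash
cat > m3.py <<'E'
from m import *
from scipy.optimize import least_squares
def wc(c,box):
    x0,y0,x1,y1=box;f=c['frame'][y0:y1,x0:x1].astype(float)
    w=np.clip(f[...,1]-.78*f[...,2],0,None);w[w<6]=0
    n,l,st,ce=cv2.connectedComponentsWithStats((w>0).astype(np.uint8));o=[]
    for i in range(1,n):
        if st[i][4]>7 and w[l==i].sum()>150:
            yy,xx=np.nonzero(l==i);ww=w[l==i];o.append((st[i].tolist(),np.array([(xx*ww).sum(),(yy*ww).sum()])/ww.sum()+[x0,y0],ww.sum()))
    return o
if __name__=='__main__':
    a=sorted(wc(T,(248,100,335,118)),key=lambda t:t[1][0]);b=sorted(wc(S,(225,250,345,335)),key=lambda t:-t[1][0])
    for q in a+b: print(*q)
    for p,q in zip(a,b): print(tri([(T,p[1]),(S,q[1])]))
    def C(x,y,z,o=(481.3,29),th=.05): return [o[0]+np.cos(th)*x-np.sin(th)*y,o[1]+np.sin(th)*x+np.cos(th)*y,z]
    for y in(137,200):
        u=proj(T,C(-45,y,39))[0];k=int(round(u[0]));print(u,T['frame'][150:215,k,1])
    for n,P in(('fix137',C(5.5,137,38)),('knob',C(5.5,212,30))): 
        u=proj(T,P)[0];k=int(round(u[0]));print(n,u,T['frame'][170:190,k,1])
    u=proj(T,C(5.5,212,30))[0];print('row',T['frame'][int(u[1]+.5),200:230,1])
E
python3 m3.py
```

```text
[8, 5, 2, 6, 10] [256.3 107.9] 174.54
[30, 6, 3, 5, 8] [278.8 108.9] 156.83999999999997
[53, 7, 2, 5, 10] [301.5 109.6] 156.67999999999995
[74, 8, 4, 5, 10] [323.7 110.4] 177.91999999999993
[98, 69, 22, 16, 115] [337.3 329.3] 831.4200000000001
[ 795.   104.1 -155.2]
[232.3 194.6] [ 50  44  47  42  46  43  46  42  48  44  46  32  95 124 120 122 118 121
 122 120 122 118 120 116 122 121 114 106 239 232 233 247 121  67  63  60
  90 132 146  75 131 133  26   1 255 243 255  88  22  16  25  32  21  42
  37  47  44  43  40  44  47  50  47  46  44]
[212.5 195. ] [ 42  44  45  46  44  45  39  51  37  45  35  47  48  46  41  48  49  46
  45  46  42  45  43  41  45  41  43  37  64 110 123 112  88  40  48  42
  36  35  36  40  46  44  45  47  40  33  20 255  56   0 211 193 189 211
  41  21  21  22  22  44  44  38  37  45  41]
fix137 [232.1 179. ] [122 118 120 116 122 121 114 106 239 232 233 247 121  67  63  60  90 132
 146  75]
knob [209.1 180. ] [41 41 43 43 42 42 45 39 56 62 63 54 48 47 46 41 41 37 40 40]
row [ 44  46  45  37  40  41  40  42  30  63 139 132 124 123 105 255 220 250
 101 138 241 231 230 229 228 227 228 224 228 227]
```

```bash
cat >> h.py <<'E'
def plan(tgt,yaw,n=None,start=None):
    """rows from present (or start=(pos,yaw)) to tgt,yaw; prints linear & spin"""
    o=monitor.get_obs() if start is None else None
    p=np.array(o['tool_pos'] if o else start[0],float);a=o['tcp_rot'][2] if o else start[1]
    d=np.array(tgt,float)-p;dy=(yaw-a+np.pi)%(2*np.pi)-np.pi
    k=int(np.ceil(max(np.linalg.norm(d)/50,abs(np.degrees(dy))/9.5,1)));n=n or k
    L=[];Sp=[]
    for i in range(n):
        q=np.array(tgt)-(np.array(tgt)-(p if i==0 else q0)) if 0 else None
        st=d/n;c,s=np.cos(a),np.sin(a)
        L.append([round((c*st[0]+s*st[1])/200,4),round((s*st[0]-c*st[1])/200,4),round(-st[2]/200,4)]);Sp.append(round(-np.degrees(dy/n)/90,4));a+=dy/n
    print('rows',n,'min',k);print(L,Sp)
E
python3 - <<'E'
from h import *
plan([465,165.5,140],1.621,16)
E
```

```text
rows 16 min 9
[[np.float64(-0.1185), np.float64(-0.0652), np.float64(0.0269)], [np.float64(-0.123), np.float64(-0.0564), np.float64(0.0269)], [np.float64(-0.1267), np.float64(-0.0473), np.float64(0.0269)], [np.float64(-0.1299), np.float64(-0.0379), np.float64(0.0269)], [np.float64(-0.1323), np.float64(-0.0283), np.float64(0.0269)], [np.float64(-0.134), np.float64(-0.0186), np.float64(0.0269)], [np.float64(-0.135), np.float64(-0.0088), np.float64(0.0269)], [np.float64(-0.1353), np.float64(0.0011), np.float64(0.0269)], [np.float64(-0.1348), np.float64(0.0109), np.float64(0.0269)], [np.float64(-0.1337), np.float64(0.0207), np.float64(0.0269)], [np.float64(-0.1318), np.float64(0.0304), np.float64(0.0269)], [np.float64(-0.1292), np.float64(0.04), np.float64(0.0269)], [np.float64(-0.126), np.float64(0.0493), np.float64(0.0269)], [np.float64(-0.1221), np.float64(0.0583), np.float64(0.0269)], [np.float64(-0.1175), np.float64(0.0671), np.float64(0.0269)], [np.float64(-0.1123), np.float64(0.0755), np.float64(0.0269)]] [np.float64(0.0465), np.float64(0.0465), np.float64(0.0465), np.float64(0.0465), np.float64(0.0465), np.float64(0.0465), np.float64(0.0465), np.float64(0.0465), np.float64(0.0465), np.float64(0.0465), np.float64(0.0465), np.float64(0.0465), np.float64(0.0465), np.float64(0.0465), np.float64(0.0465), np.float64(0.0465)]
```

Call:
{"fn": "servo_tool", "kwargs": {"linear": [[-0.12,-0.065,0.02],[-0.12,-0.055,0.02],[-0.13,-0.045,0.02],[-0.13,-0.04,0.02],[-0.13,-0.03,0.02],[-0.135,-0.02,0.02],[-0.135,-0.01,0.02],[-0.135,0,0.02]], "spin": [0.093,0.093,0.093,0.093,0.093,0.093,0.093,0.093], "hand": 1}}

```text
time: 1.1
tool_pos: [275.3, 300.3, 194.4]
tcp_rot: [-3.141, 0.0, 1.615]
contact_force: [0.1, -0.6, 0.1]
grip_width: 91.7
finger_force: 0.0
```

Call:
{"fn": "servo_tool", "kwargs": {"linear": [[-0.09,0.114,0.034],[-0.09,0.114,0.034],[-0.09,0.114,0.034],[-0.09,0.114,0.034],[-0.09,0.114,0.034],[-0.09,0.114,0.034],[-0.09,0.114,0.034],[-0.09,0.114,0.034]], "spin": [0,0,0,0,0,0,0,0]}}

```text
time: 2.1
tool_pos: [465.0, 165.8, 139.8]
tcp_rot: [-3.141, -0.0, 1.62]
contact_force: [-0.2, 0.4, -0.7]
grip_width: 92.1
finger_force: 0.0
```

```bash
python3 - <<'E'
from h import *
o=monitor.get_obs();print(o['tool_pos'],o['tcp_rot'])
c=cap('scene');d=cap('top')
f=[]
for q,r in((c,(210,130,130,100)),(d,(185,140,130,100))):
    x,y,w,h=r;f.append(cv2.resize(q['frame'][y:y+h,x:x+w],None,fx=3,fy=3,interpolation=cv2.INTER_CUBIC))
cv2.imwrite('pics/a1.png',np.hstack(f))
E
```

```text
[465.03843588 165.78384382 139.776451  ] [-3.14084672e+00 -4.23011449e-06  1.62001467e+00]
```

View pics/a1.png

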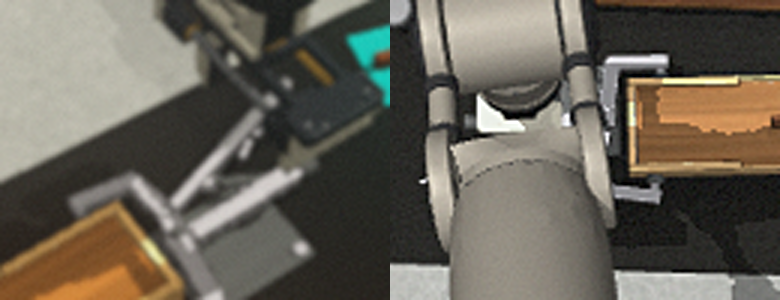

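Call:
{"fn": "servo_tool", "kwargs": {"linear": [[0,0,0.077],[0,0,0.077],[0,0,0.077],[0,0,0.077],[0,0,0.077],[0,0,0.077],[0,0,0.077],[0,0,0.077]], "spin": [0,0,0,0,0,0,0,0]}}

```text
time: 3.2
tool_pos: [463.7, 166.9, 16.6]
tcp_rot: [-3.141, -0.0, 1.621]
contact_force: [-1.9, -0.2, 1.4]
grip_width: 91.5
finger_force: 0.5
```

Call:
{"fn": "servo_tool", "kwargs": {"linear": [[0,0,0],[0,0,0],[0,0,0],[0,0,0],[0,0,0],[0,0,0],[0,0,0],[0,0,0]], "spin": [0,0,0,0,0,0,0,0], "hand": -1}}

```text
time: 4.2
tool_pos: [462.9, 166.9, 17.0]
tcp_rot: [-3.139, -0.001, 1.619]
contact_force: [-5.5, 3.1, -3.7]
grip_width: 43.2
finger_force: 30.0
```

Call:
{"fn": "servo_tool", "kwargs": {"linear": [[0,0.005,0],[0,0.005,0],[0,0,0],[0,0,0],[0,0,0],[0,0,0],[0,0,0],[0,0,0]], "spin": [0,0,0,0,0,0,0,0], "hand": 1}}

```text
time: 5.2
tool_pos: [466.5, 166.6, 17.1]
tcp_rot: [3.142, -0.0, 1.62]
contact_force: [-0.7, 1.0, 0.4]
grip_width: 91.9
finger_force: 0.0
```

Call:
{"fn": "servo_tool", "kwargs": {"linear": [[0,0,-0.1],[0,0,-0.14],[0,0,-0.14],[0,0,-0.14],[-0.2,0,-0.1],[-0.3,0,0],[-0.3,0,0],[-0.3,0,0]], "spin": [0,0,0,0,0,0,0,0]}}

```text
time: 6.2
tool_pos: [477.3, -54.9, 141.3]
tcp_rot: [3.141, 0.0, 1.62]
contact_force: [1.0, -0.8, -0.1]
grip_width: 92.0
finger_force: 0.0
```

```bash
python3 - <<'E'
from h import *
import pickle
o=monitor.get_obs();print(o['tool_pos'],o['tcp_rot'])
c=cap('scene');d=cap('top')
pickle.dump((c,d),open('p2.pkl','wb'))
f=[]
for q,r in((c,(180,135,130,130)),(d,(190,100,130,130))):
    x,y,w,h=r;f.append(cv2.resize(q['frame'][y:y+h,x:x+w],None,fx=3,fy=3,interpolation=cv2.INTER_CUBIC))
cv2.imwrite('pics/a2.png',np.hstack(f))
E
```

```text
[477.31166676 -54.93422813 141.33197767] [3.14088820e+00 5.80469797e-05 1.62046632e+00]
```

View pics/a2.png

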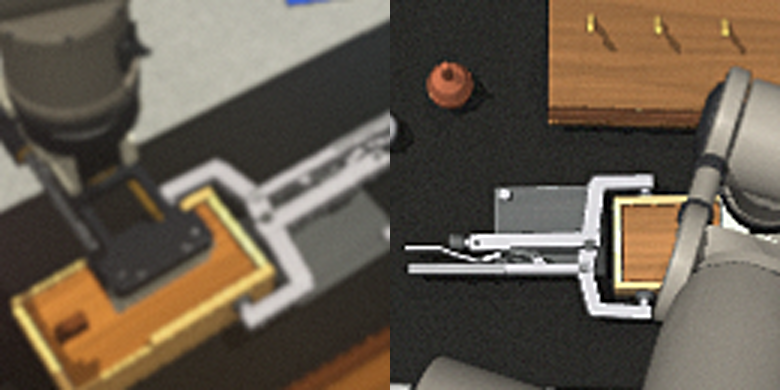

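Call:
{"fn": "servo_tool", "kwargs": {"linear": [[-0.058,0.006,0],[-0.058,0.005,0],[-0.058,0.006,0.05],[-0.058,0.005,0.1],[0,0,0.125],[0,0,0.075],[0,0,0.075],[0,0,0.055]], "spin": [0,0,0,0,0,0,0,0], "hand": -0.22}}

```text
time: 7.3
tool_pos: [484.1, -99.1, 44.3]
tcp_rot: [-3.142, -0.0, 1.621]
contact_force: [-0.4, -0.7, -0.1]
grip_width: 36.0
finger_force: 0.0
```

Call:
{"fn": "servo_tool", "kwargs": {"linear": [[0,0,0],[0,0,0],[0,0,0],[0,0,0],[0,0,0],[0,0,0],[0,0,0],[0,0,0]], "spin": [0,0,0,0,0,0,0,0], "hand": -1}}

```text
time: 8.3
tool_pos: [483.0, -99.3, 45.5]
tcp_rot: [-3.14, -0.0, 1.621]
contact_force: [-5.9, -0.3, 3.4]
grip_width: 11.7
finger_force: 30.0
```

Call:
{"fn": "servo_tool", "kwargs": {"linear": [[0,-0.005,0],[0,-0.004,-0.005],[0,0,-0.01],[0,0,-0.01],[0,0,-0.01],[0,0,0],[0,0,0],[0,0,0]], "spin": [0,0,0,0,0,0,0,0]}}

```text
time: 9.3
tool_pos: [482.3, -99.3, 52.0]
tcp_rot: [3.142, -0.0, 1.62]
contact_force: [1.3, -0.8, -2.5]
grip_width: 11.3
finger_force: 30.0
```

Call:
{"fn": "servo_tool", "kwargs": {"linear": [[-0.02,0,0],[-0.03,0,0],[-0.04,0,0],[-0.04,0,0],[-0.04,0,0],[-0.04,0,0],[-0.04,0,0],[-0.04,0,0]], "spin": [0,0,0,0,0,0,0,0]}}

```text
time: 10.3
tool_pos: [485.2, -157.9, 52.2]
tcp_rot: [3.141, 0.0, 1.62]
contact_force: [1.0, 0.2, -1.9]
grip_width: 11.6
finger_force: 30.0
```

Call:
{"fn": "servo_tool", "kwargs": {"linear": [[-0.08,0,0],[-0.09,0,0],[-0.1,0,0],[-0.1,0,0],[-0.1,0,0],[-0.1,0,0],[-0.1,0,0],[-0.12,0,0]], "spin": [0,0,0,0,0,0,0,0]}}

```text
time: 11.3
tool_pos: [492.9, -316.3, 52.0]
tcp_rot: [-3.141, -0.0, 1.62]
contact_force: [0.3, 0.6, -0.9]
grip_width: 11.6
finger_force: 30.0
```

```bash
python3 - <<'E'
from h import *
import pickle
o=monitor.get_obs();print(o['tool_pos'],o['contact_force'],o['grip_width'])
c=cap('scene');d=cap('top')
pickle.dump((c,d),open('p3.pkl','wb'))
f=[]
for q,r in((c,(110,135,130,130)),(d,(250,100,130,130))):
    x,y,w,h=r;f.append(cv2.resize(q['frame'][y:y+h,x:x+w],None,fx=3,fy=3,interpolation=cv2.INTER_CUBIC))
cv2.imwrite('pics/a3.png',np.hstack(f))
E
```

```text
[ 492.92078433 -316.25264919   52.02751383] [ 0.28740228  0.57800269 -0.94761842] 11.56480811113936
```

View pics/a3.png

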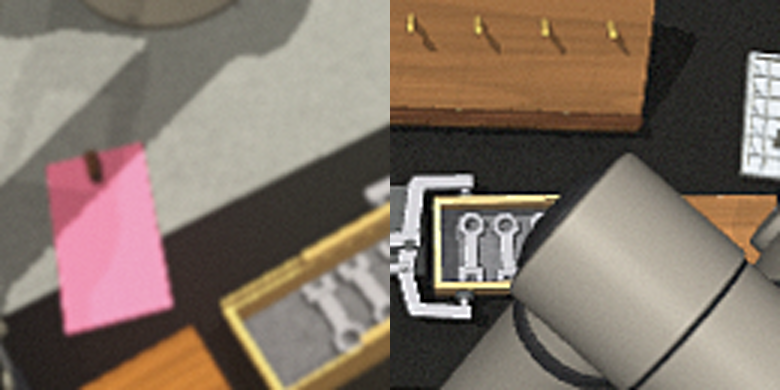

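Call:
{"fn": "servo_tool", "kwargs": {"linear": [[0,0,0.04],[0,0,0.04],[0,0,0.04],[0,0,0.03],[0,0,0.02],[0,0,0.015],[0,0,0.01],[0,0,0.005]], "spin": [0,0,0,0,0,0,0,0]}}

```text
time: 12.4
tool_pos: [493.0, -315.2, 12.1]
tcp_rot: [3.141, 0.0, 1.62]
contact_force: [-0.3, -1.8, -2.3]
grip_width: 11.5
finger_force: 30.0
```

Call:
{"fn": "servo_tool", "kwargs": {"linear": [[0,0,0.003],[0,0,0],[0,0,0],[0,0,0],[0,0,0],[0,0,0],[0,0,0],[0,0,0]], "spin": [0,0,0,0,0,0,0,0], "hand": -0.3}}

```text
time: 13.4
tool_pos: [492.9, -315.1, 11.5]
tcp_rot: [3.142, -0.0, 1.62]
contact_force: [-0.6, -0.4, 1.1]
grip_width: 32.1
finger_force: 0.0
```

Call:
{"fn": "servo_tool", "kwargs": {"linear": [[0,0,-0.1],[0,0,-0.2],[0,0,-0.3],[0,0,-0.3],[0,-0.3,-0.2],[0,-0.3,0],[0,-0.3,0],[0,0,0]], "spin": [0,0,0,0,0,0,0,0]}}

```text
time: 14.4
tool_pos: [318.1, -323.4, 226.5]
tcp_rot: [-3.141, -0.0, 1.616]
contact_force: [0.0, -0.5, -0.9]
grip_width: 31.9
finger_force: 0.0
```

```bash
python3 - <<'E'
from h import *
import pickle
o=monitor.get_obs();print(o['tool_pos'],o['contact_force'],o['grip_width'])
c=cap('scene');d=cap('top')
pickle.dump((c,d),open('p4.pkl','wb'))
f=[]
for q,r,s in((c,(125,185,130,120),3),(d,(255,100,130,120),3)):
    x,y,w,h=r;g=cv2.resize(q['frame'][y:y+h,x:x+w],None,fx=s,fy=s,interpolation=cv2.INTER_CUBIC)
    f.append(g)
cv2.imwrite('pics/a4.png',np.hstack(f))
E
```

```text
[ 318.05899046 -323.3899571   226.53912138] [ 0.0290461  -0.46572098 -0.88299757] 31.865862338807922
```

View pics/a4.png

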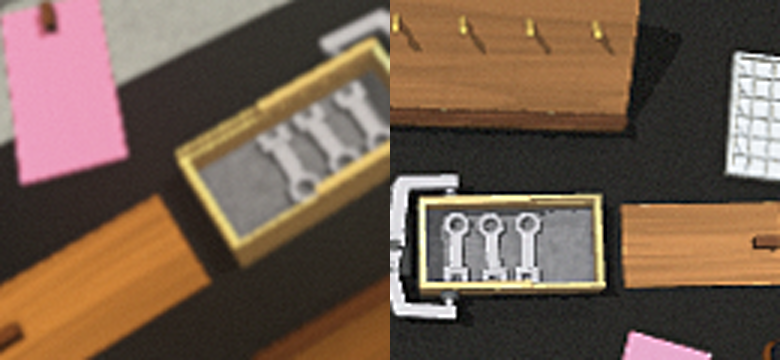

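```bash
cat > m4.py <<'E'
from h import *
import pickle
from scipy.optimize import minimize
np.set_printoptions(precision=1,suppress=True)
S,T=pickle.load(open('p4.pkl','rb'))
def W(c,b):
    x0,y0,x1,y1=b;f=c['frame'][y0:y1,x0:x1].astype(float);f=cv2.GaussianBlur(f,(0,0),.5)
    return np.clip((f[...,1]-.74*f[...,2]),0,30)*(f[...,2]>60)
bT=(246,96,335,120);bS=(225,245,345,340)
wT,wS=W(T,bT),W(S,bS)
def pegpts(v):
    x,y,z,a=v;r=np.array([np.cos(a),np.sin(a),0]);w=np.array([-np.sin(a),np.cos(a),0]);n=(-r+np.array([0,0,1]))/2**.5
    return [np.array([x,y,z])+w*k*70 for k in(1.5,.5,-.5,-1.5)],n
def render(c,b,v):
    x0,y0,x1,y1=b;k=8;im=np.zeros(((y1-y0)*k,(x1-x0)*k),np.uint8);P,n=pegpts(v)
    for p in P:
        a=proj(c,[p-5*n,p+22*n,p]);d=351 if c is S else 439
        M=np.array(c['world_to_cam']);zc=(M[:3,:3]@p+M[:3,3])[2]
        q=((a+.5-[x0,y0])*k).round().astype(int);cv2.line(im,tuple(map(int,q[0])),tuple(map(int,q[1])),255,int(8*d/zc*k))
    return cv2.GaussianBlur(cv2.resize(im,(x1-x0,y1-y0),interpolation=cv2.INTER_AREA).astype(float),(0,0),.7)
def cc(a,b): a=a-a.mean();b=b-b.mean();return (a*b).sum()/np.sqrt((a*a).sum()*(b*b).sum())
def cost(v,only=None):
    s=[]
    if only!='S': s.append(cc(render(T,bT,v),wT))
    if only!='T': s.append(cc(render(S,bS,v),wS))
    return -np.mean(s)
if __name__=='__main__':
    best=None
    for z in(95,110,125):
        r=minimize(cost,[705,-11,z,.005],method='Nelder-Mead',options=dict(initial_simplex=np.array([[705,-11,z,.005],[713,-11,z,.005],[705,-5,z,.005],[705,-11,z+8,.005],[705,-11,z,.03]]),maxiter=400,xatol=.05))
        print(r.x,'%.4f'%r.x[3],-r.fun,-cost(r.x,'T'),-cost(r.x,'S'))
        if best is None or r.fun<best.fun: best=r
    P,n=pegpts(best.x);print(np.array(P))
    np.save('pegs.npy',np.array(P))
    # gauges in top
    x0,y0=265,160;f=T['frame'][y0:200,x0:330].astype(int);g=f.sum(2)/3
    m=(g>150)&(f.max(2)-f.min(2)<30)
    n_,l,st,ce=cv2.connectedComponentsWithStats(m.astype(np.uint8))
    for i in range(1,n_):
        if st[i][4]>25:
            X,Y,w,h,_=st[i];print(st[i],'eye top/bot',onz(T,(x0+X+w/2-.5,y0+Y-.5),15),onz(T,(x0+X+w/2-.5,y0+Y+h-.5),15))
E
python3 m4.py
```

```text
[699.3  -9.6 115.1   0. ] 0.0029 0.5346279624347764 0.9028058892644647 0.1664500356050881
[699.8  -9.6 114.6   0. ] 0.0015 0.5344262987130814 0.9027088933713446 0.16614370405481818
[699.1  -9.6 115.9   0. ] 0.0026 0.5349775619238814 0.903081117219854 0.16687400662790872
[[ 698.8   95.4  115.9]
 [ 699.    25.4  115.9]
 [ 699.2  -44.6  115.9]
 [ 699.4 -114.6  115.9]]
[ 0  0 13  3 28] eye top/bot [553.3  42.5  15. ] [543.2  42.3  15. ]
[  8  11   8  23 110] eye top/bot [516.9  23.6  15. ] [440.8  21.8  15. ]
[ 19  11  10  23 109] eye top/bot [518.2 -15.7  15. ] [442.  -17.2  15. ]
[ 32  11   8  23 105] eye top/bot [519.4 -55.1  15. ] [443.2 -56.2  15. ]
```

```bash
python3 - <<'E'
from m4 import *
f=S['frame']
for r in(259,264): print(r,[tuple(int(v) for v in f[r,c]) for c in range(320,334)])
E
```

```text
259 [(35, 81, 134), (42, 86, 139), (41, 91, 140), (36, 107, 150), (43, 140, 184), (48, 161, 206), (45, 153, 203), (43, 124, 173), (39, 93, 142), (35, 78, 129), (32, 79, 130), (35, 82, 134), (34, 80, 131), (37, 83, 132)]
264 [(31, 77, 126), (36, 76, 130), (37, 81, 132), (35, 77, 125), (31, 77, 122), (33, 97, 136), (38, 127, 167), (43, 148, 194), (51, 152, 198), (45, 122, 174), (34, 91, 142), (31, 80, 132), (38, 82, 134), (32, 79, 131)]
```

```bash
cat > m5.py <<'E'
import m4
from m4 import *
f=S['frame'][bS[1]:bS[3],bS[0]:bS[2]].astype(float)
w=np.clip(f[...,1]-.67*f[...,2],0,30)*(f[...,1]-f[...,0]>50)
z=np.zeros(w.shape,np.uint8)
P,n=pegpts([699,-9.6,116,.003])
for p in P:
    q=proj(S,[p-8*n,p+28*n])-[bS[0],bS[1]];q=q.round().astype(int);cv2.line(z,tuple(map(int,q[0])),tuple(map(int,q[1])),1,13)
m4.wS=w*z
for only in(None,'S','T'):
    s=np.array([[699,-9.6,116,.003],[706,-9.6,116,.003],[699,-5,116,.003],[699,-9.6,124,.003],[699,-9.6,116,.03]])
    r=minimize(cost,s[0],args=(only,),method='Nelder-Mead',options=dict(initial_simplex=s,maxiter=500,xatol=.05))
    r=minimize(cost,r.x,args=(only,),method='Nelder-Mead',options=dict(initial_simplex=r.x+s-s[0],maxiter=500,xatol=.05))
    print(only,r.x,'%.4f'%r.x[3],-cost(r.x,'T'),-cost(r.x,'S'))
    if only is None: v=r.x;np.save('pegs.npy',np.array(pegpts(v)[0]));print(np.array(pegpts(v)[0]))
a=render(S,bS,v)
for nme,b,d in(('S',bS,m4.wS),('T',bT,m4.wT)):
    c=S if nme=='S' else T;g=c['frame'][b[1]:b[3],b[0]:b[2]].copy();k=4;g=cv2.resize(g,None,fx=k,fy=k,interpolation=cv2.INTER_CUBIC)
    for p in pegpts(v)[0]:
        q=((proj(c,[p-5*n,p,p+25*n])+.5-[b[0],b[1]])*k)
        for u in q: cv2.circle(g,tuple(int(t) for t in u),2,(255,0,0),-1)
    cv2.imwrite('pics/peg%s.png'%nme,g)
A=cv2.imread('pics/pegS.png');B=cv2.imread('pics/pegT.png');o=np.zeros((A.shape[0]+B.shape[0],max(A.shape[1],B.shape[1]),3),np.uint8);o[:A.shape[0],:A.shape[1]]=A;o[A.shape[0]:,:B.shape[1]]=B;cv2.imwrite('pics/pegs.png',o)
E
python3 m5.py
```

```text
None [699.9  -9.4 115.    0. ] 0.0047 0.8971730009225933 0.9356347632746301
[[ 699.4   95.6  115. ]
 [ 699.7   25.6  115. ]
 [ 700.1  -44.4  115. ]
 [ 700.4 -114.4  115. ]]
S [699.5  -8.3 111.6   0. ] 0.0056 0.8079993918368923 0.9454051248466301
T [700.5 -10.  111.8   0. ] 0.0016 0.9034044916860716 0.8699291610618788
```

View pics/pegs.png

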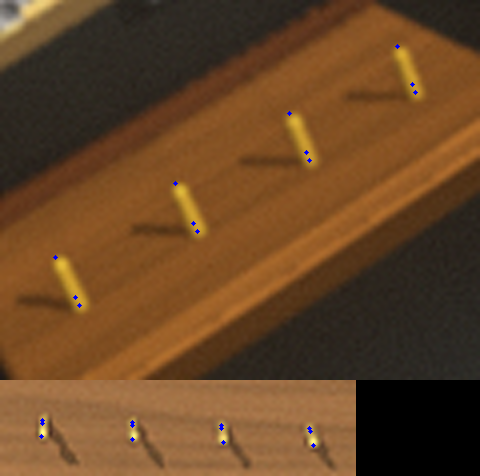

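Call:
{"fn": "servo_tool", "kwargs": {"linear": [[0,0,0],[0,0,0],[0,0,0],[0,0,0],[0,0,0],[0,0,0],[0,0,0],[0,0,0]], "spin": [0.11,0.11,0.11,0.11,0.11,0.11,0.11,0.11], "hand": -0.5}}

```text
time: 15.5
tool_pos: [322.6, -323.6, 225.9]
tcp_rot: [-3.141, -0.0, 0.234]
contact_force: [-0.0, -0.5, -0.0]
grip_width: 22.9
finger_force: 0.0
```

Call:
{"fn": "servo_tool", "kwargs": {"linear": [[0,0,0],[0,0,0],[0.142,-0.215,0.1],[0.142,-0.215,0.1],[0.142,-0.215,0.1],[0.142,-0.215,0.1],[0.142,-0.215,0.1],[0.142,-0.215,0.1]], "spin": [0.058,0.058,0,0,0,0,0,0]}}

```text
time: 16.5
tool_pos: [478.9, -54.0, 105.3]
tcp_rot: [3.142, -0.001, 0.057]
contact_force: [1.3, -1.3, -0.0]
grip_width: 23.0
finger_force: 0.0
```

```bash
python3 - <<'E'
from h import *
o=monitor.get_obs();print(o['tool_pos'],o['tcp_rot'],o['grip_width'])
c=cap('scene')
x,y,w,h=150,120,160,150
cv2.imwrite('pics/a5.png',cv2.resize(c['frame'][y:y+h,x:x+w],None,fx=4,fy=4,interpolation=cv2.INTER_CUBIC))
E
```

```text
[478.94547938 -54.03659524 105.31512025] [ 3.14156873e+00 -9.31354916e-04  5.72822863e-02] 23.00604253901594
```

View pics/a5.png

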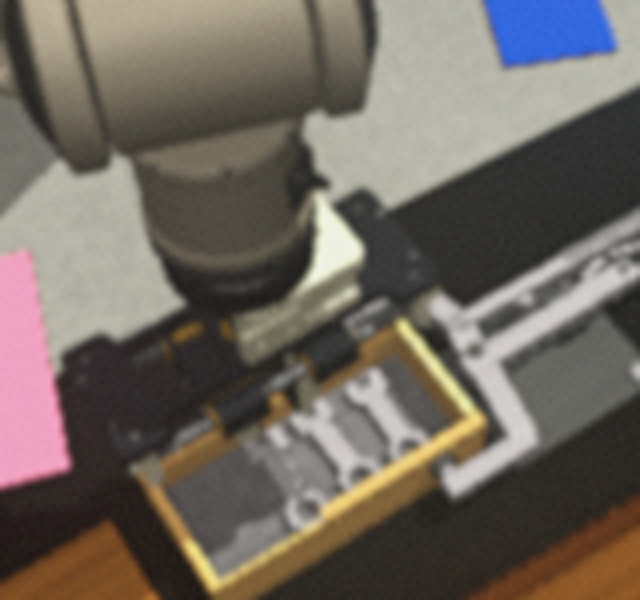

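```bash
python3 - <<'E'
from h import *
import pickle
S,T=pickle.load(open('p4.pkl','rb'))
for p in((306,509),(357,474),(407,440)): print(onz(S,(150+(p[0]+.5)/4-.5,120+(p[1]+.5)/4-.5),15))
for p in((66,222),(100,223),(138,222)): print(onz(T,(255+(p[0]+.5)/3-.5,100+(p[1]+.5)/3-.5),15))
E
```

```text
[503.32624881 -52.71029395  15.        ]
[499.12243917 -13.20369744  15.        ]
[495.09785086  26.47027254  15.        ]
[506.39956205  22.79716604  15.        ]
[506.43931212 -14.31409371  15.        ]
[508.85088616 -55.82990485  15.        ]
```

Call:
{"fn": "servo_tool", "kwargs": {"linear": [[0,0.006,0.05],[0,0,0.1],[0,0,0.1],[0,0,0.1],[0,0,0.06],[0,0,0.04],[0,0,0.025],[0,0,0.014]], "spin": [0,0,0,0,0,0,0,0]}}

```text
time: 17.55
tool_pos: [477.5, -58.0, 8.7]
tcp_rot: [3.141, -0.001, 0.055]
contact_force: [0.3, 0.2, 0.4]
grip_width: 22.7
finger_force: 0.0
```

Call:
{"fn": "servo_tool", "kwargs": {"linear": [[0,0,0],[0,0,0],[0,0,0],[0,0,0],[0,0,0],[0,0,0],[0,0,0],[0,0,0]], "spin": [0,0,0,0,0,0,0,0], "hand": -1}}

```text
time: 18.55
tool_pos: [477.0, -57.7, 8.4]
tcp_rot: [-3.142, -0.0, 0.056]
contact_force: [-0.9, 0.6, -0.5]
grip_width: 13.4
finger_force: 30.0
```

Call:
{"fn": "servo_tool", "kwargs": {"linear": [[0,0,0],[0,0,0.005],[0,0,0.006],[0,0,0],[0,0,0],[0,0,0],[0,0,0],[0,0,0]], "spin": [0,0,0,0,0,0,0,0], "hand": -0.6}}

```text
time: 19.55
tool_pos: [477.0, -57.7, 6.2]
tcp_rot: [-3.142, -0.0, 0.056]
contact_force: [-0.6, 1.1, 0.7]
grip_width: 18.8
finger_force: 0.0
```

Call:
{"fn": "servo_tool", "kwargs": {"linear": [[0,0,0],[0,0,0],[0,0,0],[0,0,0],[0,0,0],[0,0,0],[0,0,0],[0,0,0]], "spin": [0,0,0,0,0,0,0,0], "hand": -1}}

```text
time: 20.55
tool_pos: [477.0, -57.7, 6.2]
tcp_rot: [-3.142, -0.0, 0.056]
contact_force: [-0.6, 0.3, -0.3]
grip_width: 13.6
finger_force: 30.0
```

Call:
{"fn": "servo_tool", "kwargs": {"linear": [[0,0,-0.05],[0,0,-0.1],[0,0,-0.2],[0,0,-0.2],[0,0,-0.2],[0,0,-0.2],[0,0,0],[0,0,0]], "spin": [0,0,0,0,0,0,0,0]}}

```text
time: 21.55
tool_pos: [476.4, -57.6, 195.9]
tcp_rot: [-3.141, 0.001, 0.056]
contact_force: [0.1, -0.1, -1.9]
grip_width: 13.5
finger_force: 30.0
```

```bash
python3 - <<'E'
from h import *
import pickle
o=monitor.get_obs();print(o['tool_pos'],o['tcp_rot'],o['grip_width'])
c=cap('scene')
pickle.dump(c,open('s5.pkl','wb'))
u=proj(c,[o['tool_pos']])[0].astype(int);print(u)
x,y,w,h=u[0]-60,u[1]-40,130,100
cv2.imwrite('pics/a6.png',cv2.resize(c['frame'][y:y+h,x:x+w],None,fx=5,fy=5,interpolation=cv2.INTER_CUBIC))
E
```

```text
[476.42607382 -57.56437712 195.89956379] [-3.14129839e+00  5.88842350e-04  5.56571217e-02] 13.468305166704733
[211 202]
```

View pics/a6.png

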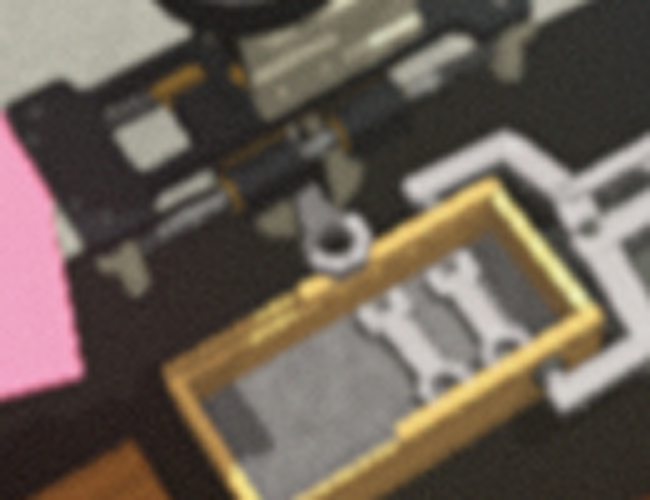

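```bash
python3 - <<'E'
from h import *
import pickle
c=pickle.load(open('s5.pkl','rb'))
for z in(195,200,205,215): print(z,onz(c,(217.8,209.4),z))
print(proj(c,[[503.4,-56,200]]))
E
```

```text
195 [497.88720988 -53.76546025 195.        ]
200 [500.71506001 -54.73673183 200.        ]
205 [503.54291014 -55.70800341 205.        ]
215 [509.19861039 -57.65054656 215.        ]
[[217.87638628 210.6341071 ]]
```

Call:
{"fn": "servo_tool", "kwargs": {"linear": [[0,0,0],[0.11,0.016,0.033],[0.11,0.016,0.033],[0.11,0.016,0.033],[0.11,0.016,0.033],[0.11,0.016,0.033],[0.11,0.016,0.033],[0.11,0.016,0.033]], "spin": [0.032,0,0,0,0,0,0,0]}}

```text
time: 22.6
tool_pos: [630.9, -79.2, 147.7]
tcp_rot: [-3.141, 0.003, 0.005]
contact_force: [0.4, -1.0, -0.9]
grip_width: 13.6
finger_force: 30.0
```

Call:
{"fn": "servo_tool", "kwargs": {"linear": [[0,0,0.06],[0,0,0.07],[0,0,0.07],[0,0,0.06],[0,0,0.04],[0,0,0.02],[0,0,0.01],[0,0,0]], "spin": [0,0,0,0,0,0,0,0]}}

```text
time: 23.6
tool_pos: [631.3, -79.3, 84.2]
tcp_rot: [-3.142, -0.0, 0.005]
contact_force: [-0.0, 0.6, -1.4]
grip_width: 13.5
finger_force: 30.0
```

Expected contact near z ≈ 78. Step down slowly.

Call:
{"fn": "servo_tool", "kwargs": {"linear": [[0,0,0.005],[0,0,0.005],[0,0,0.005],[0,0,0.005],[0,0,0.005],[0,0,0.005],[0,0,0.005],[0,0,0.005]], "spin": [0,0,0,0,0,0,0,0]}}

```text
time: 24.6
tool_pos: [631.1, -79.3, 75.9]
tcp_rot: [-3.141, -0.0, 0.005]
contact_force: [0.9, -0.4, -0.7]
grip_width: 13.7
finger_force: 30.0
```

Call:
{"fn": "servo_tool", "kwargs": {"linear": [[0,0,0.005],[0,0,0.005],[0,0,0.005],[0,0,0.005],[0,0,0.005],[0,0,0.005],[0,0,0.005],[0,0,0.005]], "spin": [0,0,0,0,0,0,0,0]}}

```text
time: 25.6
tool_pos: [631.2, -79.4, 68.8]
tcp_rot: [3.141, -0.001, 0.005]
contact_force: [-3.2, 0.7, 5.7]
grip_width: 13.3
finger_force: 30.0
```

Call:
{"fn": "servo_tool", "kwargs": {"linear": [[0,0,0.005],[0,0,0.005],[0,0,0.005],[0,0,0.005],[0,0,0.005],[0,0,0.005],[0,0,0.005],[0,0,0.005]], "spin": [0,0,0,0,0,0,0,0]}}

```text
time: 26.6
tool_pos: [631.8, -79.4, 61.0]
tcp_rot: [3.141, -0.002, 0.005]
contact_force: [-1.9, 0.1, 5.2]
grip_width: 13.7
finger_force: 30.0
```

```bash
python3 - <<'E'
from h import *
import pickle
o=monitor.get_obs();print(o['tool_pos'],o['tcp_rot'],o['grip_width'])
c=cap('scene')
pickle.dump(c,open('s6.pkl','wb'))
u=proj(c,[o['tool_pos']])[0].astype(int);print(u)
x,y,w,h=u[0]-50,u[1]-50,110,100
cv2.imwrite('pics/a7.png',cv2.resize(c['frame'][y:y+h,x:x+w],None,fx=6,fy=6,interpolation=cv2.INTER_CUBIC))
E
```

```text
[631.75867346 -79.386491    60.95220126] [ 3.14127302e+00 -2.00531161e-03  5.37933376e-03] 13.696543618182377
[242 289]
```

View pics/a7.png

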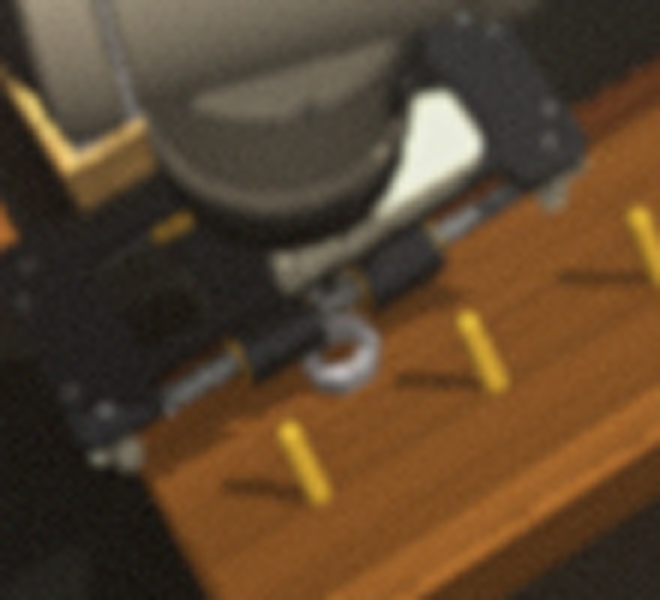

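Call:
{"fn": "servo_tool", "kwargs": {"linear": [[0,0,0.006],[0,0,0.006],[0,0,0.006],[0,0,0.006],[0,0,0.006],[0,0,0.006],[0,0,0.006],[0,0,0.006]], "spin": [0,0,0,0,0,0,0,0]}}

```text
time: 27.65
tool_pos: [632.0, -79.5, 51.6]
tcp_rot: [3.141, -0.003, 0.005]
contact_force: [-1.2, -0.0, 6.7]
grip_width: 13.6
finger_force: 30.0
```

Call:
{"fn": "servo_tool", "kwargs": {"linear": [[0,0,0.004],[0,0,0.004],[0,0,0.004],[0,0,0.004],[0,0,0.004],[0,0,0],[0,0,0],[0,0,0]], "spin": [0,0,0,0,0,0,0,0]}}

```text
time: 28.65
tool_pos: [632.1, -79.5, 49.6]
tcp_rot: [3.141, -0.004, 0.005]
contact_force: [-6.7, 0.9, 18.8]
grip_width: 13.9
finger_force: 30.0
```

Call:
{"fn": "servo_tool", "kwargs": {"linear": [[-0.02,0,-0.03],[0,0,-0.08],[0,0,-0.1],[0,0.045,-0.08],[0.03,0.065,-0.05],[0.04,0.065,-0.02],[0.05,0,0],[0,0,0]], "spin": [0,0,0,0,0,0,0,0]}}

```text
time: 29.65
tool_pos: [651.7, -114.3, 117.7]
tcp_rot: [-3.141, 0.001, 0.005]
contact_force: [-1.3, -0.1, -0.8]
grip_width: 13.4
finger_force: 30.0
```

```bash
cat > eye.py <<'E'
from h import *
import pickle,sys
np.set_printoptions(precision=1,suppress=True)
o=monitor.get_obs();t=o['tool_pos'];print('tcp',t,o['tcp_rot'],o['grip_width'],o['contact_force'])
c=cap('scene');pickle.dump(c,open('s.pkl','wb'))
u=proj(c,[t+[20.5,0,20]])[0];print('pred eye px',u)
x0,y0=[int(v)-15 for v in u];f=c['frame'][y0:y0+32,x0:x0+32].astype(int)
m=((f.max(2)-f.min(2)<38)&(f.max(2)>75)).astype(np.uint8)
for r in m: print(''.join('.#'[v] for v in r))
print('origin',x0,y0)
P=np.load('pegs.npy');n=np.array([-.707,0,.707])
k=int(np.argmin(abs(P[:,1]-t[1])));print('peg',k,P[k],'base/pt/tip px',proj(c,[P[k]-5*n,P[k],P[k]+25*n]))
E
python3 eye.py
```

```text
tcp [ 651.7 -114.3  117.7] [-3.1  0.   0. ] 13.362391584005977 [-1.3 -0.1 -0.8]
pred eye px [235.7 303.6]
................######..........
..............#######...........
.........##########.............
.....############...............
....############................
....##########....#.............
.....#######......#.............
.....######.........##..........
......###...##......##..........
...........###..#####...........
...............######...........
.............#.#######..........
............###########.........
............###########.........
.............##########.........
..............##########........
...............##########.......
...............#...######.......
..................#######.......
..............###########.......
............############........
...........#############........
............##########..........
............########............
.............######.............
................................
................................
................................
................................
................................
................................
................................
origin 220 288
peg 3 [ 700.4 -114.4  115. ] base/pt/tip px [[244.3 320.8]
 [243.3 318.8]
 [238.4 308.9]]
```

```bash
python3 - <<'E'
from h import *
import pickle
c=pickle.load(open('s.pkl','rb'));x,y,w,h=205,270,70,62
g=cv2.resize(c['frame'][y:y+h,x:x+w],None,fx=9,fy=9,interpolation=cv2.INTER_CUBIC)
g2=g.copy()
t=np.array([651.7,-114.3,117.7]);th=np.radians(38)
a=np.array([np.cos(th),0,np.sin(th)]);b=np.array([0,1,0]);nn=np.array([-np.sin(th),0,np.cos(th)])
e=t+[0,0,3.8]+26*a;print(e)
ph=np.linspace(0,2*np.pi,40)
for r,col in((13,(255,0,0)),(8,(0,255,0))):
    q=(proj(c,[e+5*nn+r*(np.cos(p)*a+np.sin(p)*b) for p in ph])+.5-[x,y])*9
    cv2.polylines(g2,[q.round().astype(int)],True,col,1)
P=np.load('pegs.npy')[3];n=np.array([-.707,0,.707])
q=(proj(c,[P-5*n,P+25*n])+.5-[x,y])*9;cv2.polylines(g2,[q.round().astype(int)],False,(255,0,255),1)
cv2.imwrite('pics/a8.png',g2)
E
```

```text
[ 672.18827959 -114.3         137.50719836]
```

View pics/a8.png

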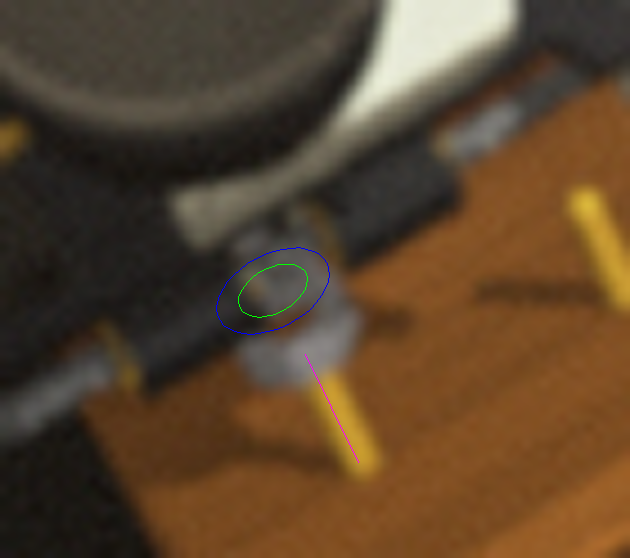

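Call:
{"fn": "servo_tool", "kwargs": {"linear": [[0.016,0,-0.017],[0,0,0],[0.008,0,0.008],[0.008,0,0.008],[0.008,0,0.008],[0.008,0,0.008],[0.008,0,0.008],[0,0,0]], "spin": [0,0,0,0,0,0,0,0]}}

```text
time: 30.7
tool_pos: [662.0, -114.1, 113.1]
tcp_rot: [-3.141, 0.002, 0.005]
contact_force: [-1.3, -0.1, -2.1]
grip_width: 13.2
finger_force: 30.0
```

Call:
{"fn": "servo_tool", "kwargs": {"linear": [[0.008,0,0.008],[0.008,0,0.008],[0.008,0,0.008],[0.008,0,0.008],[0,0,0],[0,0,0],[0,0,0],[0,0,0]], "spin": [0,0,0,0,0,0,0,0]}}

```text
time: 31.7
tool_pos: [666.4, -113.9, 105.3]
tcp_rot: [-3.14, 0.007, 0.005]
contact_force: [-6.9, -1.6, -6.3]
grip_width: 13.3
finger_force: 30.0
```

Call:
{"fn": "servo_tool", "kwargs": {"linear": [[-0.01,0,0.01],[-0.006,0,0.006],[0,0,0],[0,0,0],[0,0,0],[0,0,0],[0,0,0],[0,0,0]], "spin": [0,0,0,0,0,0,0,0]}}

```text
time: 32.7
tool_pos: [665.7, -114.1, 104.2]
tcp_rot: [-3.142, -0.0, 0.005]
contact_force: [-1.2, 0.1, -0.5]
grip_width: 14.0
finger_force: 30.0
```

```bash
python3 eye.py; python3 - <<'E'
from h import *
import pickle
c=pickle.load(open('s.pkl','rb'))['frame'].astype(int)
# yellow map
f=c[300:335,225:262]
for r in f: print(''.join('Y' if (p[1]-.7*p[2]>5 and p[1]-p[0]>45 and p[1]>95) else ('g' if p.max()-p.min()<38 and p.max()>75 else '.') for p in r))
E
```

```text
tcp [ 665.7 -114.1  104.2] [-3.1 -0.   0. ] 13.985765299862756 [-1.2  0.1 -0.5]
pred eye px [239.7 311.4]
...................#####........
..................####..........
................#####...........
............########............
.........########...............
.....##########.................
.....#########....##............
.....########......###..........
......#####........##...........
.......##....#.......#..........
...............#.....#..........
...............#######..........
............###########.........
............#.#########.........
............##....######........
.............#.....#####........
...................######.......
...................######.......
..................######........
...............#.#######........
..............##########........
............###########.........
............##########..........
#...........########............
.............######.............
................................
................................
................................
................................
................................
....
[... 796 characters left out ...]
gg..............
...........ggggggggggg...............
...........gggggggggg................
...........gggggggg.YY...............
............gggggg.YYY...............
..................YYY................
....................Y................
.....................................
.....................................
.....................................
.....................................
.....................................
.....................................
.....................................
.....................................
.....................................
.....................................
.....................................
.....................................
```

Call:
{"fn": "servo_tool", "kwargs": {"linear": [[0.007,0,0.007],[0.007,0,0.007],[0.007,0,0.007],[0.007,0,0.007],[0,0,0],[0,0,0],[0,0,0],[0,0,0]], "spin": [0,0,0,0,0,0,0,0]}}

```text
time: 33.75
tool_pos: [671.3, -114.1, 98.7]
tcp_rot: [-3.141, -0.0, 0.005]
contact_force: [0.2, 0.5, -0.4]
grip_width: 13.5
finger_force: 30.0
```

Clean; release and retreat along the peg.

Call:
{"fn": "servo_tool", "kwargs": {"linear": [[0,0,0],[0,0,0],[0,0,0],[0,0,0],[0,0,0],[0,0,0],[0,0,0],[0,0,0]], "spin": [0,0,0,0,0,0,0,0], "hand": -0.5}}

```text
time: 34.75
tool_pos: [671.3, -114.1, 98.6]
tcp_rot: [-3.142, -0.0, 0.005]
contact_force: [0.1, -0.5, -0.7]
grip_width: 23.0
finger_force: 0.0
```

Call:
{"fn": "servo_tool", "kwargs": {"linear": [[-0.03,0,-0.03],[-0.06,0,-0.06],[-0.06,0,-0.06],[-0.06,0,-0.06],[-0.15,-0.05,-0.1],[-0.25,-0.1,-0.05],[-0.2,-0.2,0],[-0.14,-0.2,0]], "spin": [0,0,0,0,0,0,0,0]}}

```text
time: 35.75
tool_pos: [478.5, -4.4, 171.6]
tcp_rot: [3.142, -0.001, 0.004]
contact_force: [1.0, 0.1, 0.4]
grip_width: 22.9
finger_force: 0.0
```

```bash
cat > hung.py <<'E'
from h import *
import sys
np.set_printoptions(precision=1,suppress=True)
P=np.load('pegs.npy');n=np.array([-.707,0,.707]);k=int(sys.argv[1])
print(monitor.get_obs()['tool_pos'])
C=cap('scene');c=C['frame'].astype(int)
u=proj(C,[P[k]])[0].astype(int);x0,y0=u[0]-22,u[1]-28
for r in c[y0:y0+42,x0:x0+40]: print(''.join('Y' if (p[1]-.7*p[2]>5 and p[1]-p[0]>45 and p[1]>95) else ('g' if p.max()-p.min()<38 and p.max()>75 else '.') for p in r))
print(x0,y0,'pt px',proj(C,[P[k]]))
E
python3 hung.py 3
```

```text
[478.5  -4.4 171.6]
........................................
........................................
........................................
........................................
........................................
........................................
........................................
........................................
........................................
........................................
........................................
........................................
...............ggg......................
...............gggg.....................
..............gggggg....................
.............ggggggg....................
.........gg.gggggggg....................
.......ggggggggggggg....................
.......gggggggggggg.....................
........ggggggggggYYY...................
........ggggggggg.YYY...................
........gggggggggYYYYY..................
.........gggggggg.YYYYY.................
.............gggggYYYYYgggg.............
..............gggg.YYYY.gggg............
...............ggggYYYYYgggg............
................ggg.YYYY.gggg...........
...............gggg.YYYY.gggg...........
...............ggggg.YY.gggggg..........
...............gggggg..gggggg...........
...............gggggggggggggg...........
................gggggggggggg............
................ggggggggggg.............
.................ggggggggg..............
..................ggggggg...............
........................................
........................................
........................................
........................................
........................................
........................................
........................................
221 290 pt px [[243.3 318.8]]
```

Call:
{"fn": "servo_tool", "kwargs": {"linear": [[0,0,0],[-0.018,0.053,0.1],[0,0,0.15],[0,0,0.2],[0,0,0.15],[0,0,0.05],[0,0,0.03],[0,0,0]], "spin": [-0.032,0,0,0,0,0,0,0]}}

```text
time: 36.8
tool_pos: [478.2, -16.0, 35.3]
tcp_rot: [3.141, -0.001, 0.056]
contact_force: [-0.7, -0.0, 0.1]
grip_width: 23.1
finger_force: 0.0
```

Call:
{"fn": "servo_tool", "kwargs": {"linear": [[-0.013,0,0],[0,0,0.04],[0,0,0.04],[0,0,0.03],[0,0,0.02],[0,0,0.015],[0,0,0],[0,0,0]], "spin": [0,0,0,0,0,0,0,0]}}

```text
time: 37.8
tool_pos: [475.2, -16.0, 5.6]
tcp_rot: [-3.142, -0.0, 0.056]
contact_force: [0.0, 0.4, 0.6]
grip_width: 23.0
finger_force: 0.0
```

Call:
{"fn": "servo_tool", "kwargs": {"linear": [[0,0,0],[0,0,0],[0,0,0],[0,0,0],[0,0,0],[0,0,0],[0,0,0],[0,0,0]], "spin": [0,0,0,0,0,0,0,0], "hand": -1}}

```text
time: 38.8
tool_pos: [475.2, -16.0, 5.6]
tcp_rot: [-3.142, -0.0, 0.056]
contact_force: [-0.4, 1.4, 1.1]
grip_width: 14.0
finger_force: 29.9
```

Call:
{"fn": "servo_tool", "kwargs": {"linear": [[0,0,-0.05],[0,0,-0.1],[0,0,-0.2],[0,0,-0.2],[0,0,-0.2],[0,0,-0.2],[0,0,0],[0,0,0]], "spin": [0,0,0,0,0,0,0,0]}}

```text
time: 39.8
tool_pos: [474.5, -16.0, 195.2]
tcp_rot: [-3.141, 0.001, 0.056]
contact_force: [0.6, 0.3, -1.6]
grip_width: 13.6
finger_force: 29.9
```

```bash
cat > held.py <<'E'
from h import *
np.set_printoptions(precision=1,suppress=True)
o=monitor.get_obs();t=o['tool_pos'];print(t,o['grip_width'])
C=cap('scene');c=C['frame'].astype(int);a=o['tcp_rot'][2]
u=proj(C,[t+[26*np.cos(a),26*np.sin(a),7]])[0];x0,y0=int(u[0])-14,int(u[1])-14
for r in c[y0:y0+28,x0:x0+30]: print(''.join('g' if p.max()-p.min()<38 and p.max()>85 else '.' for p in r))
print('pred eye at',u-[x0,y0])
E
python3 held.py
```

```text
[474.5 -16.  195.2] 13.60848780063762
..............gggggg..........
..............gggggg..........
..............gggggg..........
...............ggggg.......ggg
.........ggg...gggg.......gggg
........ggggg..ggg......gggggg
.......gggggg..gg....ggggggggg
.....gggggggggggg...gggggggggg
...ggggggggggggggggggggggggggg
.ggggggggggggggggggggggggggggg
gggggggggggggggggggggggggggggg
ggggggggggggggggggggggggggg...
.ggggggg.ggggggggggggggggg....
...gggg..ggggggggggggggg......
.........ggggggggggggg........
.........ggggggggggggg........
.........gggggggggggg.........
.........gggggggggggg.........
..........ggggggggggg.........
...........ggggggggg..........
...........gggggggg...........
................g.............
............................g.
...........................ggg
.........................ggggg
..g....................ggg.ggg
.....................gggggg.gg
....................ggggggg.gg
pred eye at [14.6 14.1]
```

Call:
{"fn": "servo_tool", "kwargs": {"linear": [[0,0,0],[0.112,-0.005,0.033],[0.112,-0.005,0.033],[0.112,-0.005,0.033],[0.112,-0.005,0.033],[0.112,-0.005,0.033],[0.112,-0.005,0.033],[0.112,-0.005,0.033]], "spin": [0.032,0,0,0,0,0,0,0]}}

```text
time: 40.85
tool_pos: [631.7, -8.1, 147.1]
tcp_rot: [-3.141, 0.004, 0.005]
contact_force: [0.4, 0.1, -1.0]
grip_width: 13.9
finger_force: 29.9
```

Call:
{"fn": "servo_tool", "kwargs": {"linear": [[0,0,0.06],[0,0,0.07],[0,0,0.07],[0,0,0.06],[0,0,0.04],[0,0,0.02],[0,0,0.01],[0,0,0.01]], "spin": [0,0,0,0,0,0,0,0]}}

```text
time: 41.85
tool_pos: [632.1, -8.2, 81.7]
tcp_rot: [3.142, -0.001, 0.005]
contact_force: [0.2, 0.3, -0.7]
grip_width: 13.1
finger_force: 29.9
```

Call:
{"fn": "servo_tool", "kwargs": {"linear": [[0,0,0.008],[0,0,0.008],[0,0,0.008],[0,0,0.008],[0,0,0.008],[0,0,0.008],[0,0,0.008],[0,0,0.008]], "spin": [0,0,0,0,0,0,0,0]}}

```text
time: 42.85
tool_pos: [631.9, -8.0, 69.5]
tcp_rot: [-3.141, -0.001, 0.006]
contact_force: [-3.7, 1.2, 5.5]
grip_width: 13.6
finger_force: 30.0
```

Call:
{"fn": "servo_tool", "kwargs": {"linear": [[0,0,0.008],[0,0,0.008],[0,0,0.008],[0,0,0.008],[0,0,0.008],[0,0,0.008],[0,0,0.008],[0,0,0.008]], "spin": [0,0,0,0,0,0,0,0]}}

```text
time: 43.85
tool_pos: [632.7, -8.2, 57.0]
tcp_rot: [3.141, -0.003, 0.005]
contact_force: [-2.2, 1.0, 6.8]
grip_width: 13.5
finger_force: 30.0
```

Call:
{"fn": "servo_tool", "kwargs": {"linear": [[0,0,0.005],[0,0,0.005],[0,0,0.005],[0,0,0.005],[0,0,0.003],[0,0,0],[0,0,0],[0,0,0]], "spin": [0,0,0,0,0,0,0,0]}}

```text
time: 44.85
tool_pos: [632.7, -8.3, 52.4]
tcp_rot: [3.141, -0.003, 0.005]
contact_force: [-1.0, 0.4, 6.0]
grip_width: 13.5
finger_force: 30.0
```

Call:
{"fn": "servo_tool", "kwargs": {"linear": [[-0.02,0,-0.03],[0,0,-0.08],[0,0,-0.1],[0,0.045,-0.073],[0.03,0.067,-0.03],[0.04,0.067,-0.02],[0.05,0,0],[0,0,0]], "spin": [0,0,0,0,0,0,0,0]}}

```text
time: 45.85
tool_pos: [652.5, -44.0, 116.8]
tcp_rot: [-3.141, 0.001, 0.005]
contact_force: [-1.1, 0.7, -0.4]
grip_width: 13.3
finger_force: 30.0
```

```bash
cat > hung2.py <<'E'
from h import *
import sys
np.set_printoptions(precision=1,suppress=True)
P=np.load('pegs.npy');k=int(sys.argv[1]);o=monitor.get_obs()
print(o['tool_pos'],o['contact_force'],o['grip_width'])
C=cap('scene');c=C['frame'].astype(int)
u=proj(C,[P[k]])[0].astype(int);x0,y0=u[0]-20,u[1]-27
for r in c[y0:y0+36,x0:x0+34]: print(''.join('Y' if (p[1]-.7*p[2]>5 and p[1]-p[0]>45 and p[1]>95) else ('g' if p.max()-p.min()<38 and p.max()>75 else '.') for p in r))
print('pt px rel',proj(C,[P[k],P[k]+25*np.array([-.707,0,.707])])-[x0,y0])
E
python3 hung2.py 2
```

```text
[652.5 -44.  116.8] [-1.1  0.7 -0.4] 13.331456556737239
.......gggggggggg.................
.......gggggggg...................
........gggggg...g.gg.............
.........ggg.....g.g.g............
.....................g............
..................gggg............
...............ggggg..............
..............ggggg...............
..............ggggg...............
..............gggggg..............
...............gggggg.............
................ggggg.............
................gggggg............
................gggggg............
..................ggggg...........
.................gggggg...........
............ggggggggggg...........
g..........gggggggggggg...........
g.........gggggggggggg............
..........ggggggggggg.............
...........gggggggg...............
............ggggg.YYY.............
.................YYYY.............
..................YYYY............
...................YYY............
...................YYYY...........
...................YYYY...........
....................YYYY..........
....................YYYY..........
.....................YYY..........
.....................YYY..........
..................................
..................................
..................................
..................................
..................................
pt px rel [[20.9 27.3]
 [16.5 17.4]]
```

Call:
{"fn": "servo_tool", "kwargs": {"linear": [[0.008,0,0.008],[0.008,0,0.008],[0.008,0,0.008],[0.008,0,0.008],[0.008,0,0.008],[0.008,0,0.008],[0.008,0,0.008],[0.008,0,0.007]], "spin": [0,0,0,0,0,0,0,0]}}

```text
time: 46.9
tool_pos: [665.0, -43.8, 105.0]
tcp_rot: [-3.141, 0.0, 0.005]
contact_force: [-0.5, 0.2, -0.9]
grip_width: 13.6
finger_force: 30.0
```

```bash
python3 hung2.py 2
```

```text
[665.  -43.8 105. ] [-0.5  0.2 -0.9] 13.646867879489154
............................ggggg.
...........................gggg...
.........................ggggg....
.....................gggggggg.....
..................ggggggggg.......
...........gggggggggggggg.........
...........ggggggggggggg..........
...........ggggggggggg............
...........gggggggggg.............
...........gggggggg.gggg..........
............ggggg...ggg...........
.............ggg.....g...g........
......................g...........
....................gggggg........
...................ggggg..........
...................ggggg..........
...................ggggg..........
...................gggggg.........
....................gggggg........
....................gggggg........
....................gggggg........
.....................ggggg........
....................gggggg........
.....g...........g..gggggg........
..g............gggggggggg.........
..gg..........ggggggggggg.........
.ggg..........gggggggggg..........
ggg...........gggggggg............
gg.............ggggg..YY..........
....................YYYYY.........
.....................YYY..........
..................................
..................................
..................................
..................................
..................................
pt px rel [[20.9 27.3]
 [16.5 17.4]]
```

Call:
{"fn": "servo_tool", "kwargs": {"linear": [[0.008,0,0.008],[0.008,0,0.008],[0.008,0,0.008],[0.007,0,0.007],[0,0,0],[0,0,0],[0,0,0],[0,0,0]], "spin": [0,0,0,0,0,0,0,0]}}

```text
time: 47.95
tool_pos: [671.1, -43.8, 99.1]
tcp_rot: [-3.142, -0.0, 0.005]
contact_force: [0.7, 0.5, -1.1]
grip_width: 14.1
finger_force: 30.0
```

```bash
python3 - <<'E'
from h import *
o=monitor.get_obs();print(o['tool_pos'],o['contact_force'])
P=np.load('pegs.npy');C=cap('scene');c=C['frame'].astype(float);u=proj(C,[P[2]])[0].astype(int);x0,y0=u[0]-20,u[1]-27
for r in c[y0+8:y0+34,x0+6:x0+32]: print(''.join('Y' if (p[1]>.72*p[2] and p[1]-p[0]>.4*p[1]) else ('g' if p.max()-p.min()<.25*p.max() and p.max()>60 else '.') for p in r))
E
```

```text
[671.06720213 -43.76834335  99.06050792] [ 0.65637494  0.45476357 -1.09510351]
..............gg.ggggggg..
.......ggggggggggggggg....
......gggggggggggggg......
......gggggggggggg........
......ggggggggggg..Y.....g
.......ggggggggggg......g.
.......ggggggg.ggggg......
........gggg...ggggg.Y....
...............ggggg.Y....
..............gggggg.YY...
.............gggggg.......
.............gggggg.......
.............gggggg.......
..............gggggg......
...............gggggg.....
.................gggg.....
..............YY..ggg.....
..............YY.gggg.....
Y...............ggggg.....
Y..........gggggggggg.....
Y.g.......ggggggggggg.....
YY........gggggggggg......
YY........ggggggggg.......
...........gggggg.........
..........................
..........................
```

Call:
{"fn": "servo_tool", "kwargs": {"linear": [[0,0,0],[0,0,0],[0,0,0],[0,0,0],[0,0,0],[0,0,0],[0,0,0],[0,0,0]], "spin": [0,0,0,0,0,0,0,0], "hand": -0.5}}

```text
time: 49.0
tool_pos: [671.1, -43.8, 99.0]
tcp_rot: [-3.142, -0.0, 0.005]
contact_force: [0.1, -0.2, -0.2]
grip_width: 23.0
finger_force: 0.0
```

Call:
{"fn": "servo_tool", "kwargs": {"linear": [[-0.03,0,-0.03],[-0.06,0,-0.06],[-0.06,0,-0.06],[-0.06,0,-0.06],[-0.15,-0.05,-0.1],[-0.25,-0.08,-0.05],[-0.2,-0.1,0],[-0.17,-0.1,0]], "spin": [0,0,0,0,0,0,0,0]}}

```text
time: 50.0
tool_pos: [472.7, 21.6, 172.0]
tcp_rot: [3.142, -0.001, 0.005]
contact_force: [-0.5, 0.3, 0.1]
grip_width: 22.9
finger_force: 0.0
```

```bash
python3 hung2.py 2
```

```text
[472.7  21.6 172. ] [-0.5  0.3  0.1] 22.930623719848153
..................................
..................................
..................................
..................................
..................................
..................................
..................................
..................................
..................................
..................................
..................................
..................................
............g.....................
...........gggg...................
...........ggggg..................
..........gggggg..................
......g.ggggggggg.................
.....ggggggggggg..................
....gggggggggggg.YY...............
....ggggggggggggYYYY..............
.....gggggggggggYYYY..............
.....ggggggggggg.YYYY.............
......gggggggggggYYYY.ggg.........
...........gggggg.YYYY.ggg........
............ggggg.YYYY.gggg.......
.............ggggg.YYYYgggg.......
.............ggggg.YYY.ggggg......
.............gggggg.Y.gggggg......
..............ggggggggggggg.......
..............ggggggggggggg.......
..............gggggggggggg........
...............gggggggggg.........
................ggggggg...........
..................................
..................................
..................................
pt px rel [[20.9 27.3]
 [16.5 17.4]]
```

Call:
{"fn": "servo_tool", "kwargs": {"linear": [[0,0,0],[0.005,0,0.1],[0,0,0.15],[0,0,0.2],[0,0,0.15],[0,0,0.05],[0,0,0.03],[0,0,0]], "spin": [-0.032,0,0,0,0,0,0,0]}}

```text
time: 51.05
tool_pos: [476.2, 21.1, 35.7]
tcp_rot: [3.141, -0.001, 0.056]
contact_force: [0.4, -0.2, 0.5]
grip_width: 23.0
finger_force: 0.0
```

Call:
{"fn": "servo_tool", "kwargs": {"linear": [[0,0,0],[0,0,0.04],[0,0,0.04],[0,0,0.03],[0,0,0.02],[0,0,0.015],[0,0,0],[0,0,0]], "spin": [0,0,0,0,0,0,0,0]}}

```text
time: 52.05
tool_pos: [475.8, 21.2, 6.1]
tcp_rot: [-3.142, -0.0, 0.056]
contact_force: [-0.3, 0.3, 0.4]
grip_width: 22.8
finger_force: 0.0
```

Call:
{"fn": "servo_tool", "kwargs": {"linear": [[0,0,0],[0,0,0],[0,0,0],[0,0,0],[0,0,0],[0,0,0],[0,0,0],[0,0,0]], "spin": [0,0,0,0,0,0,0,0], "hand": -1}}

```text
time: 53.05
tool_pos: [475.8, 21.3, 6.1]
tcp_rot: [-3.142, -0.0, 0.056]
contact_force: [-0.9, 1.0, 6.0]
grip_width: 13.4
finger_force: 30.0
```

Call:
{"fn": "servo_tool", "kwargs": {"linear": [[0,0,-0.05],[0,0,-0.1],[0,0,-0.2],[0,0,-0.2],[0,0,-0.2],[0,0,-0.2],[0,0,0],[0,0,0]], "spin": [0,0,0,0,0,0,0,0]}}

```text
time: 54.05
tool_pos: [475.1, 21.2, 195.4]
tcp_rot: [-3.141, 0.001, 0.056]
contact_force: [-0.4, 0.8, -1.5]
grip_width: 13.8
finger_force: 30.0
```

```bash
python3 held.py
```

```text
[475.1  21.2 195.4] 13.765315102508278
...............gggggg.........
...............ggggg..........
...............ggggg..........
...............ggggg..........
...............gggg...........
.........ggg...gggg...........
.........gggg..ggg............
......ggggggggggg.............
....ggggggggggggg.............
g..gggggggggggggggg...........
ggggggggggggggggggggg.........
.ggggggggggggggggggggg........
.ggggggg.gggggggggggggg.......
...ggggggggggggggggggggg......
......ggggggggggggggggggg.....
.....gggggggggggggggggggggg...
...ggggggggggggggggggggggggg..
ggggggggggggggggggggggggggggg.
gggggggggggggggggggggggggggggg
gggggggggggggggggggggggggggggg
ggggggggggggggggggg..ggggggggg
gggggggg........gg....gggggggg
ggggggg..........g......gggggg
ggggg.............g......ggggg
gggg......................gggg
gg.........................ggg
...........................ggg
...........................ggg
pred eye at [14.9 14.4]
```

Call:
{"fn": "servo_tool", "kwargs": {"linear": [[0,0,0],[0.111,-0.028,0.033],[0.111,-0.028,0.033],[0.111,-0.028,0.033],[0.111,-0.028,0.033],[0.111,-0.028,0.033],[0.111,-0.028,0.033],[0.111,-0.028,0.033]], "spin": [0.032,0,0,0,0,0,0,0]}}

```text
time: 55.1
tool_pos: [630.7, 61.4, 147.5]
tcp_rot: [-3.141, 0.004, 0.005]
contact_force: [0.8, 0.7, 0.2]
grip_width: 13.6
finger_force: 30.0
```

Call:
{"fn": "servo_tool", "kwargs": {"linear": [[0,0,0.06],[0,0,0.07],[0,0,0.07],[0,0,0.06],[0,0,0.04],[0,0,0.02],[0,0,0.01],[0,0,0.01]], "spin": [0,0,0,0,0,0,0,0]}}

```text
time: 56.1
tool_pos: [631.2, 61.3, 82.1]
tcp_rot: [-3.142, -0.001, 0.005]
contact_force: [-1.3, 0.1, -1.0]
grip_width: 13.7
finger_force: 30.0
```

Call:
{"fn": "servo_tool", "kwargs": {"linear": [[0,0,0.008],[0,0,0.008],[0,0,0.008],[0,0,0.008],[0,0,0.008],[0,0,0.008],[0,0,0.008],[0,0,0.008]], "spin": [0,0,0,0,0,0,0,0]}}

```text
time: 57.1
tool_pos: [631.0, 61.2, 69.9]
tcp_rot: [3.142, -0.001, 0.005]
contact_force: [-3.3, 0.3, 5.7]
grip_width: 14.1
finger_force: 30.0
```

Call:
{"fn": "servo_tool", "kwargs": {"linear": [[0,0,0.008],[0,0,0.008],[0,0,0.008],[0,0,0.008],[0,0,0.008],[0,0,0.008],[0,0,0.008],[0,0,0.008]], "spin": [0,0,0,0,0,0,0,0]}}

```text
time: 58.1
tool_pos: [631.8, 61.2, 57.4]
tcp_rot: [3.142, -0.003, 0.005]
contact_force: [-1.6, 0.1, 5.8]
grip_width: 13.2
finger_force: 30.0
```

Call:
{"fn": "servo_tool", "kwargs": {"linear": [[0,0,0.005],[0,0,0.005],[0,0,0.005],[0,0,0.005],[0,0,0.003],[0,0,0],[0,0,0],[0,0,0]], "spin": [0,0,0,0,0,0,0,0]}}

```text
time: 59.1
tool_pos: [631.8, 61.2, 52.9]
tcp_rot: [3.142, -0.003, 0.005]
contact_force: [-2.2, -0.1, 5.9]
grip_width: 13.5
finger_force: 30.0
```

Call:
{"fn": "servo_tool", "kwargs": {"linear": [[-0.02,0,-0.03],[0,0,-0.08],[0,0,-0.1],[0,0.045,-0.073],[0.03,0.066,-0.03],[0.045,0.066,-0.02],[0.05,0,0],[0,0,0]], "spin": [0,0,0,0,0,0,0,0]}}

```text
time: 60.1
tool_pos: [652.6, 25.8, 117.2]
tcp_rot: [-3.141, 0.001, 0.005]
contact_force: [0.2, 0.5, -0.0]
grip_width: 13.3
finger_force: 30.0
```

```bash
python3 hung2.py 1
```

```text
[652.6  25.8 117.2] [ 0.2  0.5 -0. ] 13.340394411926662
...........ggggggg................
............gggg..................
.............gg..gg...g...........
.................gg...gg..........
.................gg...............
...................g.g............
..................ggg.............
..................g...............
..................................
..................................
..................g...............
..................gg..............
..................ggg.............
..................ggg.............
.g................gggg............
..g...............gggg............
.............ggggggggg............
.ggg.......ggggggggggg............
.gg.......gggggggggggg............
g.........ggggggggggg.............
..........ggggggggg...............
...........gggggg..Y..............
.................YYY..............
.................YYY..............
..................YYY.............
..................YYYY............
..................YYYY............
...................YYY............
...................YYYY...........
....................YYY...........
....................YY............
..................................
..................................
..................................
..................................
..................................
pt px rel [[20.  27.6]
 [16.  17.8]]
```

Call:
{"fn": "servo_tool", "kwargs": {"linear": [[0.008,0,0.008],[0.008,0,0.008],[0.008,0,0.008],[0.008,0,0.008],[0.008,0,0.008],[0.008,0,0.008],[0.008,0,0.008],[0.008,0,0.007]], "spin": [0,0,0,0,0,0,0,0]}}

```text
time: 61.15
tool_pos: [665.0, 26.0, 105.5]
tcp_rot: [-3.141, 0.0, 0.005]
contact_force: [-0.2, -0.7, -0.2]
grip_width: 13.5
finger_force: 30.0
```

Call:
{"fn": "servo_tool", "kwargs": {"linear": [[0.008,0,0.008],[0.008,0,0.008],[0.008,0,0.008],[0.007,0,0.007],[0,0,0],[0,0,0],[0,0,0],[0,0,0]], "spin": [0,0,0,0,0,0,0,0]}}

```text
time: 62.15
tool_pos: [671.1, 26.1, 99.5]
tcp_rot: [-3.142, -0.0, 0.005]
contact_force: [0.1, 1.0, -1.1]
grip_width: 13.5
finger_force: 30.0
```

```bash
python3 hung2.py 1
```

```text
[671.1  26.1  99.5] [ 0.1  1.  -1.1] 13.5301079052668
..................................
..................................
..................................
.................................g
...............................ggg
..........................ggggggg.
..................gggggggggggggg..
.................ggggggggggggg....
................ggggggggggggg.....
................ggggggggggg.......
................gggggggggg........
................gggggggg..........
................gggggg............
.................gggg.............
...........................g......
............................g.....
.......................g..........
.......................ggg........
g......................ggg........
.......................g..........
.......................g..........
.......................gg.........
.......................ggg........
.......................ggg........
......................gggg........
.....................ggggg........
.......g.............ggggg........
.................ggggggggg........
.....ggg........gggggggggg........
.ggggggg.......ggggggggggg........
ggggggg.......gggggggggg..........
ggggg..........gggggggg...........
ggg..............gggg.............
gg................................
..................................
..................................
pt px rel [[20.  27.6]
 [16.  17.8]]
```

Same picture as with the others; release and back off, heading to a place above the lever.

Call:
{"fn": "servo_tool", "kwargs": {"linear": [[0,0,0],[0,0,0],[0,0,0],[0,0,0],[0,0,0],[0,0,0],[0,0,0],[0,0,0]], "spin": [0,0,0,0,0,0,0,0], "hand": -0.5}}

```text
time: 63.2
tool_pos: [671.1, 26.0, 99.4]
tcp_rot: [-3.142, -0.0, 0.005]
contact_force: [-0.2, 0.3, 0.6]
grip_width: 23.1
finger_force: 0.0
```

Call:
{"fn": "servo_tool", "kwargs": {"linear": [[-0.03,0,-0.03],[-0.06,0,-0.06],[-0.06,0,-0.06],[-0.06,0,-0.06],[-0.15,0,-0.1],[-0.25,0,-0.05],[-0.25,0,0],[-0.25,0,0]], "spin": [0,0,0,0,0,0,0,0]}}

```text
time: 64.2
tool_pos: [447.0, 24.9, 172.2]
tcp_rot: [3.141, -0.002, 0.005]
contact_force: [-0.1, -1.2, 0.7]
grip_width: 23.3
finger_force: 0.0
```

```bash
python3 hung2.py 1; python3 - <<'E'
from h import *
import pickle
C=cap('scene');T=cap('top');pickle.dump((C,T),open('p7.pkl','wb'))
f=[]
for q,(x,y,w,h),s in((C,(115,135,220,200),2),(T,(185,130,120,133),3)):
    g=cv2.resize(q['frame'][y:y+h,x:x+w],None,fx=s,fy=s,interpolation=cv2.INTER_CUBIC);f.append(g[:399])
cv2.imwrite('pics/a9.png',np.hstack([a[:399] for a in f]))
E
```

```text
[447.   24.9 172.2] [-0.1 -1.2  0.7] 23.299038364722662
..................................
..................................
..................................
..................................
..................................
..................................
..................................
..................................
..................................
..................................
..................................
..................................
..................................
..................................
..................................
........gggg......................
........gggggg....................
........gggggg....................
...ggggggggggg....................
..gggggggggggggYYYY...............
..ggggggggggggg.YYYY..............
..ggggggggggggg.YYYY..............
..ggggggggggggggYYYYY.............
...ggggggggggggg.YYYY.gg..........
.....gg..ggggggggYYYY.ggg.........
..........ggggggg.YYYYgggg........
...........gggggg.YYYYgggg........
............gggggg.YY.gggg........
............gggggggggggggg........
.............ggggggggggggg........
.............ggggggggggggg........
..............gggggggggg..........
...............gggggggg...........
................ggg...............
..................................
..................................
pt px rel [[20.  27.6]
 [16.  17.8]]
```

View pics/a9.png

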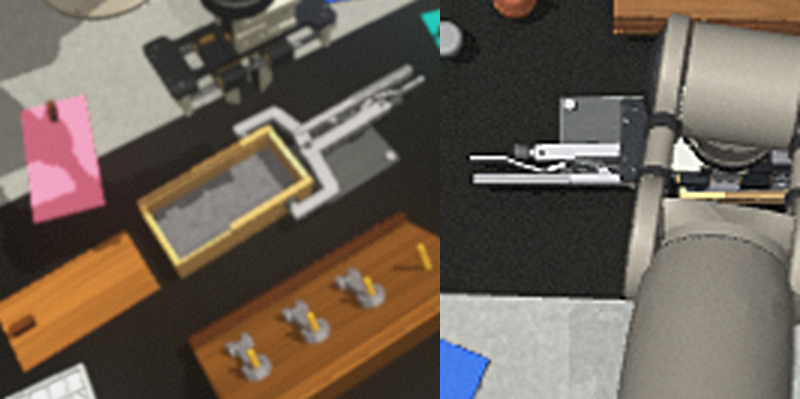

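```bash
python3 - <<'E'
from h import *
import pickle
np.set_printoptions(precision=1,suppress=True)
C,T=pickle.load(open('p7.pkl','rb'))
f=T['frame'].astype(int)
for col in(197,200,203,206,209,213):
    r=f[172:198,col].sum(1)//3;print(col,r)
    for rr in range(172,198):
        pass
for p in((197,182),(205,182),(195,182),(200,190),(209,181)): print(p,onz(T,p,35))
g=C['frame'].astype(int)
for p in((326,174),(320,169)): print(p,onz(C,p,35))
# lid: brown centroid in top
x0=330
h=cv2.cvtColor(T['frame'],cv2.COLOR_BGR2HSV);S=cv2.cvtColor(C['frame'],cv2.COLOR_BGR2HSV)
m=cv2.inRange(S[240:325,100:197],(5,110,70),(25,255,255));n,l,st,ce=cv2.connectedComponentsWithStats(m);i=1+np.argmax(st[1:,4]);print(st[i],onz(C,ce[i]+[100,240],5))
E
```

```text
197 [ 42  43  39  42  40  36  44  34  40  13 255  77  36  39  35  40 208 195
 218  51  30  39  38  40  37  39]
200 [ 42  39  41  42  39  42  39  41  39  10 255  75  29  12  34  37 199 182
 212  45  32  44  38  35  33  45]
203 [ 40  43  37  38  41  40  40  36  28  14 255  73  24  18  40  41 199 186
 207  50  21  19  41  42  40  35]
206 [ 38  43  47  39  46  43  43  37  31  16 255  76  32  19  17  39 195 184
 210  49  19  27  41  47  32  40]
209 [ 40  42  43  40  39  38  47  56  57  42  21 199  95  12  23  32 213 182
 207  53  10  18  43  40  43  41]
213 [ 36  38  44  35  44  35  62  99 117 107  83  24  39 235  40  26 213 179
 207  52  16  20  45  36  46  37]
(197, 182) [467.5 279.   35. ]
(205, 182) [468.2 253.2  35. ]
(195, 182) [467.3 285.4  35. ]
(200, 190) [441.7 268.   35. ]
(209, 181) [471.9 240.4  35. ]
(326, 174) [465.1 287.8  35. ]
(320, 169) [442.4 284.1  35. ]
[  11   10   85   72 2941] [ 492.3 -252.     5. ]
```

Call:
{"fn": "servo_tool", "kwargs": {"linear": [[0.03,-0.15,0.02],[0.03,-0.155,0.02],[0.03,-0.155,0.02],[0.03,-0.155,0.04],[0.03,-0.155,0.05],[0.03,-0.155,0.05],[0.03,-0.155,0.05],[0.03,-0.15,0.05]], "spin": [0,0,0,0,0,0,0,0], "hand": -1}}

```text
time: 65.35
tool_pos: [497.1, 272.7, 111.5]
tcp_rot: [-3.141, -0.002, 0.005]
contact_force: [0.1, -0.9, -0.2]
grip_width: 0.8
finger_force: 0.0
```

Call:
{"fn": "servo_tool", "kwargs": {"linear": [[0,0,0.02],[0,0,0.07],[0,0,0.08],[0,0,0.08],[0,0,0.08],[0,0,0.06],[0,0,0.05],[0,0,0.02]], "spin": [0,0,0,0,0,0,0,0]}}

```text
time: 66.35
tool_pos: [495.6, 271.1, 18.7]
tcp_rot: [3.141, 0.001, 0.005]
contact_force: [0.8, -0.6, 0.1]
grip_width: 0.1
finger_force: 0.0
```

Call:
{"fn": "servo_tool", "kwargs": {"linear": [[-0.03,0,0],[-0.03,0,0],[-0.015,0,0],[-0.01,0,0],[-0.01,0,0],[-0.01,0,0],[-0.01,0,0],[-0.01,0,0]], "spin": [0,0,0,0,0,0,0,0]}}

```text
time: 67.35
tool_pos: [470.2, 270.8, 19.3]
tcp_rot: [3.141, 0.001, 0.005]
contact_force: [-0.3, -0.5, -0.9]
grip_width: 0.7
finger_force: 0.0
```

Call:
{"fn": "servo_tool", "kwargs": {"linear": [[-0.01,0,0],[-0.01,0,0],[0,0,0],[0,0,0],[0,0,0],[0.05,0,0],[0.05,0,0],[0.05,0,0]], "spin": [0,0,0,0,0,0,0,0]}}

```text
time: 68.35
tool_pos: [497.9, 271.1, 19.4]
tcp_rot: [-3.141, -0.001, 0.005]
contact_force: [0.7, -0.4, 0.2]
grip_width: 0.6
finger_force: 0.0
```

```bash
cat > clampchk.py <<'E'
from h import *
T=cap('top');f=T['frame'].astype(int)
for col in(197,205): print(col,f[172:206,col].sum(1)//3)
S=cap('scene')['frame'].astype(int);c=S[150:200,290:335]
for r in c[::1]: print(''.join('g' if p.max()-p.min()<30 and p.max()>120 else '.' for p in r))
E
python3 clampchk.py
```

```text
197 [100  99 104 108 107 114 108 104 108 105 111 112 116 116 117 118 114 118
 116 115 115 118 122 116 125 130  45  48  73 125 116 119 116 118]
205 [ 88  77  78  85  92  89  88  88  87  94  94  98  99  93  96  94  99  98
 101 100 100  99  93 102 103 113  43  43  83 110 112 108 106  89]
g............................................
.............................................
.............................................
.............................................
.............................................
.............................................
.............................................
.............gggg............................
............ggggg............................
...........ggggg.............................
..........gggggg......gg.....................
.........gggggg......gg......................
........gggggg......gg.......................
.......gggggg......ggg.......................
.......ggggg......ggg........................
.....gggggg......ggg.........................
....gggggg.......gg..........................
....ggggg.......................
[... 785 characters left out ...]
..........
.............................................
.............................................
.............................................
.............................................
.............................................
.......gggg..................................
......ggggg..................................
.....gggggg..................................
....gggggg...................................
..ggggggg....................................
.ggggggg.....................................
gggggg.......................................
gggg.........................................
ggg..........................................
g............................................
```

Call:
{"fn": "servo_tool", "kwargs": {"linear": [[0,0,-0.1],[0,0,-0.2],[0,0,-0.25],[0,0,-0.25],[-0.2,-0.1,0],[-0.25,-0.15,0],[-0.25,-0.15,0],[0,0,0]], "spin": [0,0,0,0,0,0,0,0]}}

```text
time: 69.45
tool_pos: [353.0, 351.7, 179.6]
tcp_rot: [-3.142, 0.001, 0.01]
contact_force: [-0.2, -0.1, 0.3]
grip_width: 0.5
finger_force: 0.0
```

```bash
python3 - <<'E'
from h import *
import pickle
np.set_printoptions(precision=1,suppress=True)
C0,T0=pickle.load(open('p7.pkl','rb'));C=cap('scene');T=cap('top')
Ci=pickle.load(open('scene0.pkl','rb'))
d=lambda a,b:np.abs(a['frame'].astype(int)-b['frame']).max(2)
print('rack/gauges diff',(d(C,C0)[250:340,200:330]>40).sum(),'lid diff',(d(C,C0)[245:325,100:195]>40).sum())
x=d(C,Ci)[150:205,255:330];print('clamp handle vs start diff',(x>60).sum())
S=cv2.cvtColor(C['frame'],cv2.COLOR_BGR2HSV)
m=cv2.inRange(S[240:325,100:197],(5,110,70),(25,255,255));n,l,st,ce=cv2.connectedComponentsWithStats(m);i=1+np.argmax(st[1:,4]);print(st[i],onz(C,ce[i]+[100,240],5))
# box light rim centroid, before/after/start
for c in(Ci,C0,C):
    s=cv2.cvtColor(c['frame'],cv2.COLOR_BGR2HSV)[190:275,180:275];m=cv2.inRange(s,(18,70,150),(32,200,255));y,x=np.nonzero(m);print('rim',x.mean()+180,y.mean()+190,len(x))
print(monitor.get_obs()['tool_pos'])
for k in(1,2,3):
    pass
E
python3 hung2.py 3 | tail -26
```

```text
rack/gauges diff 0 lid diff 60
clamp handle vs start diff 248
[  11    9   85   73 2942] [ 492.  -251.6    5. ]
rim 228.86455696202532 231.08987341772152 790
rim 233.47932618683 233.45482388973966 653
rim 225.993265993266 230.73400673400673 891
[356.3 350.6 179.6]
.............gggg.................
............gggggg................
...........ggggggg................
......ggg.gggggggg................
.....gggggggggggggg...............
.....gggggggggggg.................
......ggggggggggYYY...............
......ggggggggg.YYY...............
......gggggggggYYYYY..............
.......gggggggg.YYYYY.............
...........gggggYYYYYgggg.........
............gggg.YYYY.gggg........
.............ggggYYYYYgggg........
..............ggg.YYYY.gggg.......
.............gggg.YYYY.gggg.......
.............ggggg.YY.gggggg......
.............gggggg..gggggg.......
.............gggggggggggggg.......
.............ggggggggggggg........
..............ggggggggggg.........
...............ggggggggg..........
................ggggggg...........
..................................
..................................
pt px rel [[20.3 27.8]
 [15.4 17.9]]
```

```bash
python3 - <<'E'
from h import *
import pickle
A=pickle.load(open('scene0.pkl','rb'))['frame'].astype(int);B=cap('scene')['frame'].astype(int)
for r in range(155,195,2):
    print(''.join(''.join('g' if p.max()-p.min()<30 and p.max()>120 else '.' for p in f[r,265:330])+'|' for f in(A,B)))
T=pickle.load(open('top0.pkl','rb'))['frame'].astype(int);U=cap('top')['frame'].astype(int)
for col in(215,225,235): print(T[186:206,col].sum(1)//3,U[186:206,col].sum(1)//3)
E
```

```text
gggggggggggggggg.................................................|.................................................................|
gggggggggggg..........................gggg.......................|......................................gggg.......................|
gggggggg............................ggggg........................|.....................................ggggg.......................|
gggg...............................ggggg......gg.................|..................................gggggg......gg.................|
................................gggggg......ggg..................|................................gggggg......ggg..................|
...............................ggggg......ggg....................|...............................ggggg......ggg....................|
.............................ggggg.......gg......................|.............................ggggg.......gg......................|
...........................ggggg.....ggggg.......................|...........................ggggg.....gggg........................|
.........................ggggg...ggg
[... 1357 characters left out ...]
..|......gggggggggg.............gggggggggggg........................|
....ggggggg..............ggggggggggggg...........................|.....ggggg...............ggggggggggggg...........................|
[ 38  38  36  36  39  39  42  43  40  38  14 255  44  77 222 189 221  43
  17  24] [ 44  42  37  33  42  42  38  41  43  34  11 255  40  77 211 182 212  45
   3  21]
[135 128 131 131 134 140  35 238 182  22 149 204 183 213  66  19  27  26
  25  43] [126 124 124 127 126 134  39 230 177  19 143 197 181 200  63  17  21  21
  24  38]
[120  82 124 129  73 136   3 205 243 253  88  31  18  20  17  28  48  40
  33  46] [117  78 117 121  70 128   1 193 235 247  86  23  28  18  19  29  42  37
  38  45]
```

The clamp is open exactly as it was at the start. Handing in.

```bash
python3 -c "
from plant import workorder
print(workorder.close_job())"
```

```text
the job is handed in; nothing more can be done
None
```

I handed the job in with every step carried out; `close_job` returned no verdict. The clamp was locked, the lid laid flat beyond the box, and all three gauges present hung on pegs. The clamp was then released and is open as it was at the start.

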